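Reagent changeover at the analyser

TASK

Finish the reagent changeover: push every spent cassette along the eject shelf and over its open edge so that it drops into the waste chute below (slide them, do not lift them), and move every fresh reagent jar from the near strip of the loading plate onto a pad of its own, upright and turned so that its barcode label squarely faces the reader. When all that is done, press the start key on the reader fully down and let go; leave the tip box, the beaker and the dish where they are.

Things in the scene. Friction and masses are not known exactly. Their poses are not given: they have to be found in the camera images.
- shelf: Fixed white eject shelf, on the robot's left or right (loading plate on the other side). Origin: table level, centred in y; own +x is the push direction, away from the robot; yaw within 0.1 rad. Flat deck at z = 170 mm, x -110 to +50 mm, y -175 to +175 mm. Curbs: at both y ends 8 mm thick, 20 mm high; at the back (x -110 to -98 mm) 12 mm high. The edge at x = +50 mm is open.
- lip (a point): Middle of the shelf's open drop edge, at deck height (170 mm above the table).
- chute (a point): Middle of the waste chute's floor, 5 mm above the table. The chute is an open-topped aluminium box fixed to the shelf below its edge: shelf x 50 to 260 mm, over the whole 350 mm width; side walls 120 mm, far wall 80 mm high; a ramp below the edge falls from z = 60 mm to the floor.
- loader: Fixed grey loading plate, 10 mm thick, with a label reader. Origin: table level; yaw within 0.1 rad. Own frame: plate x -140 to +190, y -190 to +190 mm; flat round pads, 80 mm in diameter, at x = 50, y = -125, 0, +125 mm. Reader: white block, x 105 to 185 mm, 360 mm long in y, top at z = 45 mm; its black window looks towards -x at the jars.
- pad0 (a point): Centre of the pad at loader y = -125 mm, on the plate's top.
- pad1 (a point): Centre of the middle pad.
- pad2 (a point): Centre of the pad at loader y = +125 mm.
- start_key_top (a point): Centre of the top of the round black start key, 30 mm in diameter, in a grey housing on top of the reader, beyond the middle pad; pressed straight down.
- start_key (a joint): Travel of the start key: 0 up, 0.006 m fully down (spring, about 5 N); it springs back. It counts as pressed beyond 0.004 m.
- cassette0: Spent reagent cassette, if present (3 or 4 of the four are): plain white plastic block 70 mm long (own x), 44 mm wide (y), 40 mm high (z), about 90 g, three round ports on top; lies flat on the shelf's deck, long side roughly along the push direction, in a row about 85 mm apart. Origin: centre of its underside.
- cassette1: Spent reagent cassette, if present (3 or 4 of the four are): plain white plastic block 70 mm long (own x), 44 mm wide (y), 40 mm high (z), about 90 g, three round ports on top; lies flat on the shelf's deck, long side roughly along the push direction, in a row about 85 mm apart. Origin: centre of its underside.
- cassette2: Spent reagent cassette, if present (3 or 4 of the four are): plain white plastic block 70 mm long (own x), 44 mm wide (y), 40 mm high (z), about 90 g, three round ports on top; lies flat on the shelf's deck, long side roughly along the push direction, in a row about 85 mm apart. Origin: centre of its underside.
- cassette3: Spent reagent cassette, if present (3 or 4 of the four are): plain white plastic block 70 mm long (own x), 44 mm wide (y), 40 mm high (z), about 90 g, three round ports on top; lies flat on the shelf's deck, long side roughly along the push direction, in a row about 85 mm apart. Origin: centre of its underside.
- jar0: Fresh reagent jar, if present (2 or 3 are): 66 mm in diameter, 80 mm high, about 300 g, amber, thick foot, white lid (top 27 mm), standing on the plate's near strip (robot's side), turned any way. Own +x points to the middle of its barcode label; a black bar 29 mm long, 4 mm high on the lid runs from the centre towards it. Origin: centre of underside. It faces the reader when its +x points along loader +x.
- jar0_label (a point): Middle of that jar's barcode label, on its side wall 33 mm from the axis, 29 mm above its underside.
- jar1: Fresh reagent jar, if present (2 or 3 are): 66 mm in diameter, 80 mm high, about 300 g, amber, thick foot, white lid (top 27 mm), standing on the plate's near strip (robot's side), turned any way. Own +x points to the middle of its barcode label; a black bar 29 mm long, 4 mm high on the lid runs from the centre towards it. Origin: centre of underside. It faces the reader when its +x points along loader +x.
- jar1_label (a point): Middle of that jar's barcode label, on its side wall 33 mm from the axis, 29 mm above its underside.
- jar2: Fresh reagent jar, if present (2 or 3 are): 66 mm in diameter, 80 mm high, about 300 g, amber, thick foot, white lid (top 27 mm), standing on the plate's near strip (robot's side), turned any way. Own +x points to the middle of its barcode label; a black bar 29 mm long, 4 mm high on the lid runs from the centre towards it. Origin: centre of underside. It faces the reader when its +x points along loader +x.
- jar2_label (a point): Middle of that jar's barcode label, on its side wall 33 mm from the axis, 29 mm above its underside.
- tip_box: Bystander: grey pipette tip box 120 x 85 x 61 mm. Origin: centre of underside.
- beaker: Bystander: glass beaker 72 mm in diameter, 90 mm high. Origin: centre of underside.
- dish: Bystander: clear dish 84 mm in diameter, 14 mm high. Origin: centre of underside.
Not all that is in view belongs to the job. What is shaped like the cassette0 but brown or turquoise is not meant.

How it is judged:
By the outcome, as a careful person would: the job done as asked, in the order asked, and still so for the second after the job is handed in, with the robot touching nothing.
Of cassette0, cassette1, cassette2, cassette3 only 3 to 4 are there at a start; the rules pass over those that are not, and their reading is None.
Of jar0, jar1, jar2 only 2 to 3 are there at a start; the rules pass over those that are not, and their reading is None.
At some moment in a run one of cassette0, cassette1, cassette2, cassette3, jar0, jar1, jar2 may be knocked a few centimetres aside while the robot is not near it.
Once in a run the grip may slacken for a moment while it holds something.
It also fails if it takes over 210 s, if anything falls off the work surface, if the arm or the gripper's body presses on something with over 40 N, if the wrist force passes 120 N, or if a joint passes its speed limit or range.

ROBOT

A 6-joint arm with a two-finger parallel gripper is mounted at the origin on the work surface. World frame = base frame: x ahead of the robot, y to its left, z up, the work surface at z = 0. Lengths are in m, angles in degrees, forces in N, time in s.
With the tool pointing down it reaches from about 0.4 to 0.825 m from the base axis. Payload 7 kg.
Tool frame: the origin (TCP) lies between the finger pads; the fingertips stand ctrl.tip_extent ahead of it and the grasp point (between the pads) lies 2 mm behind it (ctrl.tip_extent is the distance from the TCP to the fingertips, in m); z points along the fingers, y is the direction in which the jaws open and shut (so a half turn about z gives the same grasp; the last joint's range is limited). The gripper opens to 88 mm and grips with 3 to 60 N. Pads are 19 mm wide; open, the fingers measure 130 mm over their backs; the gripper's body (78 mm by 193 mm) begins 47 mm behind the grasp point.
Start: joints at [-48.868, 20.546, 0.682, 0, -70.136, -16.507], TCP at [0.281, -0.614, 0.244] pointing down, gripper open.
Joint ranges: [-176.03, 176.03], [-82.01, 121.73], [-58.28, 71.71], [-173.87, 95.51], [-174.79, -0.11], [-173.66, 173.66]. Speed limits (degrees/s): [136.94, 136.94, 172.46, 180, 180, 180].

INTERFACE

Orientations are given as [roll, pitch, yaw] about the fixed x, y, z axes, in that order (R = Rz(yaw) Ry(pitch) Rx(roll)).
In Python, from plant import ctrl gives the robot as it stands.
- The arm moves only by the shell command python3 -m handwheel 'ROWS' [OPENING]. ROWS is JSON, a list of rows, each a list of 6 numbers: the shift along the tool's x, y, z in m, then the turn, a rotation vector about the tool's x, y, z in rad. In form: [[dx, dy, dz, ax, ay, az], ...]. A call has 1 to 8 rows; each row is the pose to reach, as a shift and turn from the pose commanded when the call began, along the tool's axes at that moment; what a row does not reach only later rows make up. A row lasts 1/8 s, in which the tool goes at most 62.5 mm and 10.7 degrees, less where a joint would pass 70% of its speed; a pose out of reach is approached as far as the arm can. A call with a gripper value outside its range is refused whole. OPENING is the closure, from -1 (fully open) to 1 (shut), so that 0 is half open, set as the call begins (- or left out, the last holds). The fingers move at their own pace and stop on an object; the grip force is fixed at half the most. Time passes only in rows, so rows that repeat a pose let the fingers close. It gives the time, the measured TCP pose, the force and the opening at its end, in the units of the state.
- ctrl.get_obs(): the state, without advancing time (a new reading comes with each control period).
- ctrl.snapshot(name): name is "scene" or "top"; returns a dict with "img" (420x560x3 uint8, blue, green, red), "fx", "fy", "cx", "cy" (pixels), "R" (3x3) and "t" (3): a world point X has camera coordinates R X + t. Camera axes: x right, y down, z forward; pixel columns grow to the right and rows downward; lengths in m; the calibration is good to about 2 mm. A picture is of the moment at which its call begins. There is no depth.
- ctrl.close_job(): hands the job in, once; it reports no verdict.
The state is a dict: "clock": time; "joint_pos": joint angles; "qvel": joint speeds; "tau": joint torques, N m; "tool_pos": TCP position; "orientation": TCP orientation; "force": force on the tool from outside, world axes, zero at the start; "moment": the same for the moment, N m; "opening": finger opening in m.
Only numpy, scipy, OpenCV 4.12 (cv2) and the standard library are available. Lean on these libraries where they do the work, as an engineer would, in place of code of your own. Each camera call takes 0.05 s, during which the arm holds its last target.

## Working session

There is one attempt and no reset: what is moved stays moved. The work goes in short steps, Python scripts to look and compute and a shell command to move; the robot and the scene stay as the last step left them, time stands still between calls to the robot, and variables do not carry over. Pictures are saved under pics/ and viewed, and the job is handed in when it is done.

```bash
ls; mkdir -p pics; python3 - <<'E'
from plant import ctrl
import cv2
print(ctrl.get_obs(), ctrl.tip_extent)
for n in("scene","top"):
    s=ctrl.snapshot(n); cv2.imwrite(f"pics/{n}0.png",s["img"]); print(n,s["fx"],s["fy"],s["cx"],s["cy"],s["R"],s["t"])
E
```

```text
pics
{'clock': 0.0, 'joint_pos': array([-4.88667565e+01,  2.05909791e+01,  6.33583109e-01, -1.93253899e-02,
       -7.01349475e+01, -1.65068019e+01]), 'qvel': array([ 0.04229369,  0.0228844 ,  0.01784348,  0.05498562, -0.01676592,
        0.04546655]), 'tau': array([-1.66265281e-04, -5.82712376e+01,  2.93068832e+01,  6.99778318e+00,
        6.81131176e-03, -2.58390583e-04]), 'tool_pos': array([ 0.281056  , -0.61320182,  0.24262886]), 'orientation': array([ 1.79906300e+02, -8.82157066e-03, -1.55380133e+02]), 'force': array([0.29681924, 0.25506032, 0.14032008]), 'moment': array([ 0.01347481, -0.0067146 , -0.03331356]), 'opening': 0.0877755891388861} 0.017
scene 467.36903502861264 467.36903502861264 283.44929693538535 216.65424346580284 [[-0.83432128  0.55124944 -0.00566212]
 [ 0.42264976  0.63302266 -0.64857497]
 [-0.35394234 -0.54351299 -0.76112972]] [ 0.43865397 -0.13729721  1.59600503]
top 433.65364326726063 433.65364326726063 283.75919368430715 202.3462470799648 [[-2.69533913e-02 -9.99634716e-01 -1.98720727e-03]
 [-9.97092072e-01  2.70264793e-02 -7.12528490e-02]
 [ 7.12805287e-02  6.09227023e-05 -9.97456306e-01]] [0.01337249 0.51834623 1.49939227]
```

View pics/top0.png

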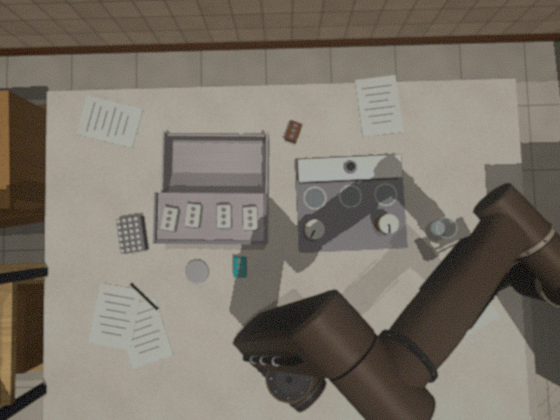

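View pics/scene0.png

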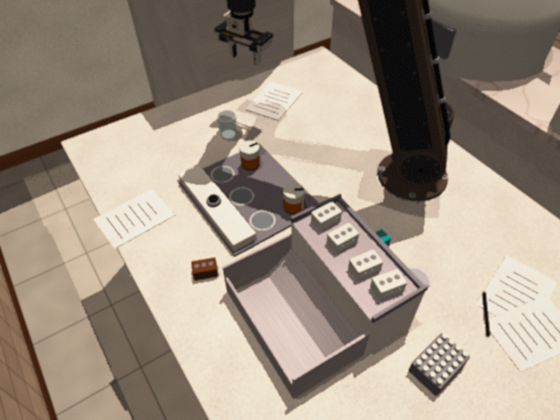

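The top view shows the shelf at left with four white cassettes (169,218), (193,215), (224,216) and (250,217). The loader is at right, with pads at (314,197), (350,196) and (386,195), jars at about (314,229) and (388,223), and the key at (350,167). I'll zoom in and measure.

```bash
cat > h.py <<'E'
import numpy as np, cv2
from plant import ctrl
def ray(s,u,v,z):
    d=s["R"].T@np.array([(u-s["cx"])/s["fx"],(v-s["cy"])/s["fy"],1]); c=-s["R"].T@s["t"]
    return c+d*(z-c[2])/d[2]
def proj(s,X):
    p=s["R"]@np.asarray(X,float)+s["t"]; return np.array([s["fx"]*p[0]/p[2]+s["cx"],s["fy"]*p[1]/p[2]+s["cy"]])
def crop(s,name,x0,x1,y0,y1,k):
    cv2.imwrite(f"pics/{name}.png",cv2.resize(s["img"][y0:y1,x0:x1],None,fx=k,fy=k,interpolation=cv2.INTER_CUBIC))
E
python3 - <<'E'
from h import *
s=ctrl.snapshot("top")
crop(s,"cL",145,280,120,255,4.4); crop(s,"cR",285,415,145,260,5)
s=ctrl.snapshot("scene")
crop(s,"cS",170,320,130,260,5)
E
```

```text
(no output)
```

View pics/cL.png

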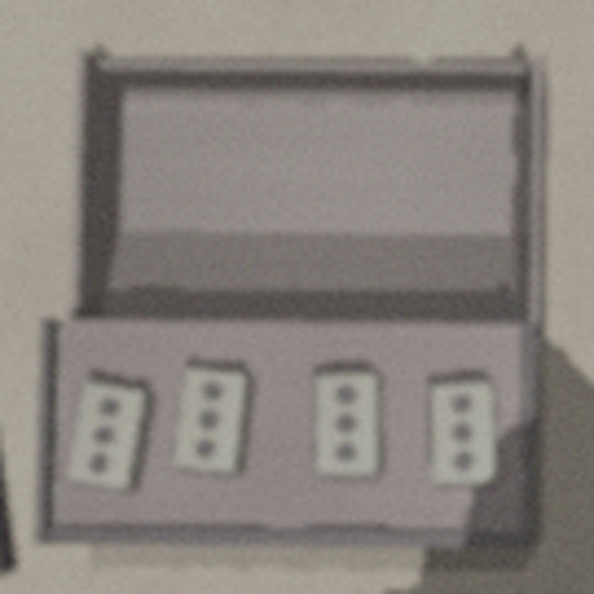

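View pics/cR.png

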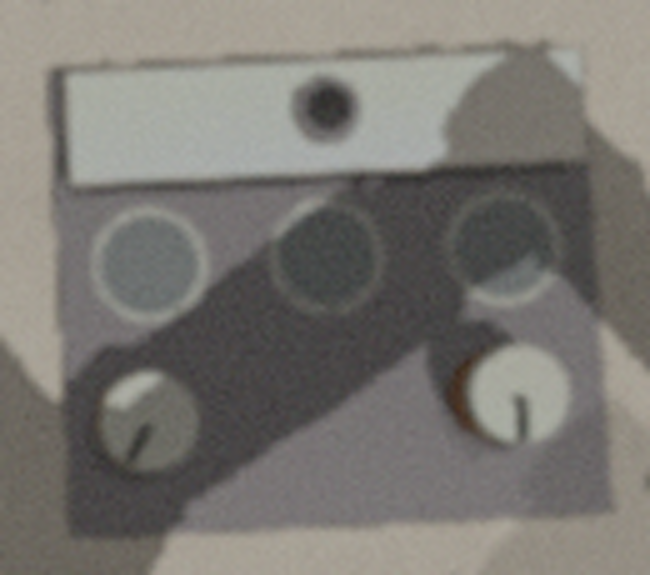

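View pics/cS.png

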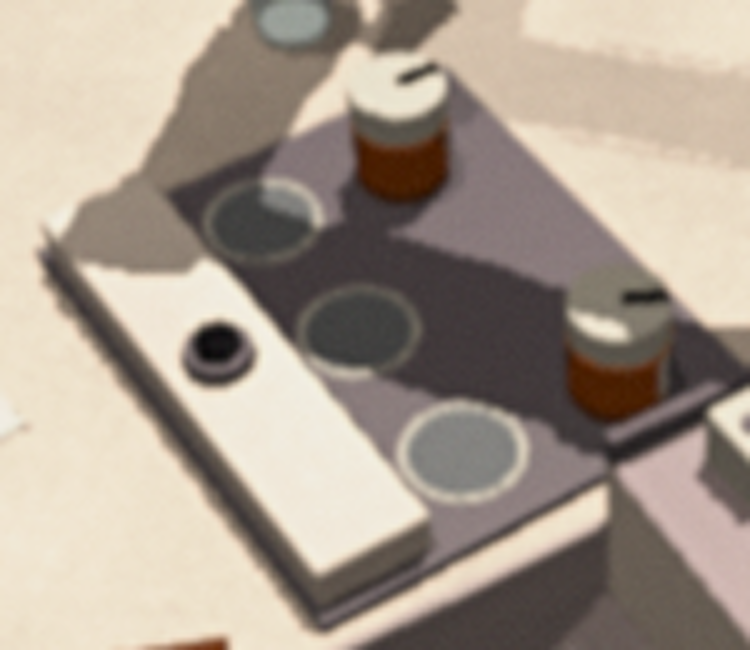

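```bash
python3 - <<'E'
from h import *
s=ctrl.snapshot("top"); s2=ctrl.snapshot("scene")
f=lambda U,V:(285+(U+.5)/5-.5,145+(V+.5)/5-.5)
g=lambda U,V:(170+(U+.5)/5-.5,130+(V+.5)/5-.5)
P=[ray(s,*f(*p),.01) for p in [(149,264),(327,257),(503,248)]]
P2=[ray(s2,*g(*p),.01) for p in [(462,450),(359,331),(264,221)]]
print(np.round(P,4)); print(np.round(P2,4))
print("yaw",np.degrees(np.arctan2(*( (P[0]-P[2])[[0,1]]*[-1,1]))),np.degrees(np.arctan2(*( (P2[0]-P2[2])[[0,1]]*[-1,1]))))
for n,p,q in(("L",(150,421),(620,308)),("R",(519,394),(397,86))): print("jar",n,ray(s,*f(*p),.09),ray(s2,*g(*q),.09))
for z in(.05,.055,.06,.065): print("key",z,ray(s,*f(328,106),z),ray(s2,*g(217,342),z))
h=lambda U,V:(145+(U+.5)/4.4-.5,120+(V+.5)/4.4-.5)
for p in[(109,407),(104,435),(98,463),(213,392),(208,420),(204,448),(346,395),(346,424),(346,453),(462,403),(462,432),(463,460)]: print(np.round(ray(s,*h(*p),.21),4))
print("shelf corners",[np.round(ray(s,*h(*p),.17),4) for p in[(58,320),(524,320),(530,535),(50,535)]])
# masks
hsv=cv2.cvtColor(s["img"],cv2.COLOR_BGR2HSV)
print(ray(s,443,228,.0),ray(s,388,223,.09))
E
```

```text
[[ 0.5337 -0.109   0.01  ]
 [ 0.5352 -0.2345  0.01  ]
 [ 0.5382 -0.3587  0.01  ]]
[[ 0.5314 -0.1131  0.01  ]
 [ 0.5339 -0.237   0.01  ]
 [ 0.5363 -0.362   0.01  ]]
yaw 1.0424187521039172 1.1282403640582261
jar L [ 0.42261582 -0.10062618  0.09      ] [ 0.42386672 -0.09694656  0.09      ]
jar R [ 0.43390066 -0.34622812  0.09      ] [ 0.43268579 -0.34908496  0.09      ]
key 0.05 [ 0.63631678 -0.23299324  0.05      ] [ 0.62912823 -0.2445002   0.05      ]
key 0.055 [ 0.63555459 -0.23220992  0.055     ] [ 0.63079662 -0.24006201  0.055     ]
key 0.06 [ 0.6347924 -0.2314266  0.06     ] [ 0.63246501 -0.23562382  0.06      ]
key 0.065 [ 0.63403021 -0.23064328  0.065     ] [ 0.6341334  -0.23118562  0.065     ]
[0.4844 0.3493 0.21  ]
[0.4651 0.353  0.21  ]
[0.4458 0.3573 0.21  ]
[0.4929 0.277  0.21  ]
[0.4735 0.2807 0.21  ]
[0.4542 0.2837 0.21  ]
[0.4883 0.1847 0.21  ]
[0.4682 0.1851 0.21  ]
[0.4481 0.1854 0.21  ]
[0.4806 0.1043 0.21  ]
[0.4604 0.1047 0.21  ]
[0.441  0.1045 0.21  ]
shelf corners [array([0.5501, 0.396 , 0.17  ]), array([0.541 , 0.0618, 0.17  ]), array([0.3874, 0.0611, 0.17  ]), array([0.3966, 0.4027, 0.17  ])]
[ 0.41398784 -0.5594016   0.        ] [ 0.43526303 -0.34495901  0.09      ]
```

The measurements give:
- **Loader:** yaw +1.1°. Two jars are present, with nothing else on the near strip.
- **Shelf:** yaw −1.5°.
- **Cassettes:** the four white three-port blocks on the deck. The turquoise block at (239,266) and the brown one at (293,131) are decoys off the shelf.

The crop above confirms which cassettes are meant. I'll start with the cassettes.

```bash
cat >> h.py <<'E'
from scipy.spatial.transform import Rotation as Ro
def rel(*targets):
    o=ctrl.get_obs(); A=Ro.from_euler('xyz',o["orientation"],degrees=True); p=o["tool_pos"]
    print("t",round(o["clock"],2),"tcp",np.round(p,4),"rpy",np.round(o["orientation"],1),"F",np.round(o["force"],1),"open",round(o["opening"],4),"q",np.round(o["joint_pos"],0))
    for x,y,z,yaw in targets:
        B=Ro.from_euler('xyz',[180,0,yaw],degrees=True)
        print((x,y,z,yaw),"->",np.round(A.inv().apply(np.array([x,y,z])-p),4),np.round((A.inv()*B).as_rotvec(),3))
E
python3 -c "
from h import *
rel((.42,-.45,.3,-130),(.52,-.2,.3,-90),(.5,0,.3,-40),(.41,.1045,.26,-0.5))"
```

```text
t 0.3 tcp [ 0.2812 -0.6135  0.2432] rpy [ 180.    -0.  -155.4] F [-0.3 -0.8 -0. ] open 0.088 q [-49.  21.   1.  -0. -70. -17.]
(0.42, -0.45, 0.3, -130) -> [-0.1943  0.0908 -0.0567] [ 0.001  0.    -0.443]
(0.52, -0.2, 0.3, -90) -> [-0.3894  0.2764 -0.0566] [ 1.000e-03  0.000e+00 -1.141e+00]
(0.5, 0, 0.3, -40) -> [-0.4545  0.4666 -0.0565] [ 0.000e+00  1.000e-03 -2.014e+00]
(0.41, 0.1045, 0.26, -0.5) -> [-0.4162  0.599  -0.0165] [ 0.000e+00  1.000e-03 -2.703e+00]
```

```bash
python3 -m handwheel '[[-0.07,0.03,-0.04,0,0,-0.15],[-0.13,0.06,-0.057,0,0,-0.3],[-0.19,0.09,-0.057,0,0,-0.45],[-0.24,0.14,-0.057,0,0,-0.63],[-0.29,0.18,-0.057,0,0,-0.8],[-0.34,0.23,-0.057,0,0,-0.98],[-0.39,0.276,-0.057,0,0,-1.14],[-0.39,0.276,-0.057,0,0,-1.14]]' 1
python3 -c "
from h import *
rel((.5,-.1,.3,-65),(.5,0,.3,-40),(.41,.1045,.26,-0.5))"
```

```text
clock: 1.3
tool_pos: [0.5213, -0.198, 0.3009]
orientation: [-180.0, 0.0, -89.9]
force: [1.1, 0.5, 0.7]
opening: 0.0127
t 1.3 tcp [ 0.5213 -0.198   0.3009] rpy [-180.     0.   -89.9] F [1.1 0.5 0.7] open 0.0127 q [ -1.   8.  -9.  -0. -73.   1.]
(0.5, -0.1, 0.3, -65) -> [-0.0981  0.0211  0.0009] [-0.001 -0.    -0.434]
(0.5, 0, 0.3, -40) -> [-0.1981  0.0209  0.0009] [-0.001 -0.    -0.871]
(0.41, 0.1045, 0.26, -0.5) -> [-0.3027  0.1107  0.0408] [-1.00e-03 -1.00e-03 -1.56e+00]
```

```bash
python3 -m handwheel '[[-0.05,0.01,0,0,0,-0.18],[-0.1,0.02,0,0,0,-0.36],[-0.15,0.02,0,0,0,-0.54],[-0.2,0.03,0,0,0,-0.72],[-0.23,0.05,0,0,0,-0.9],[-0.26,0.07,0.01,0,0,-1.08],[-0.28,0.09,0.02,0,0,-1.26],[-0.29,0.1,0.03,0,0,-1.42]]'
python3 -c "
from h import *
rel((.411,.1045,.26,-0.5),(.411,.1045,.204,-0.5))
s=ctrl.snapshot('top');crop(s,'a1',145,280,120,255,4.4)"
```

```text
clock: 2.3
tool_pos: [0.4201, 0.0908, 0.2705]
orientation: [-180.0, -0.0, -8.3]
force: [0.5, 0.3, -0.1]
opening: 0.0007
t 2.3 tcp [0.4201 0.0908 0.2705] rpy [-180.    -0.    -8.3] F [ 0.5  0.3 -0.1] open 0.0007 q [ 39.  -5. -26.  -0. -69.  43.]
(0.411, 0.1045, 0.26, -0.5) -> [-0.011  -0.0123  0.0105] [-0.001 -0.001 -0.136]
(0.411, 0.1045, 0.204, -0.5) -> [-0.011  -0.0122  0.0665] [-0.001 -0.001 -0.136]
```

View pics/a1.png

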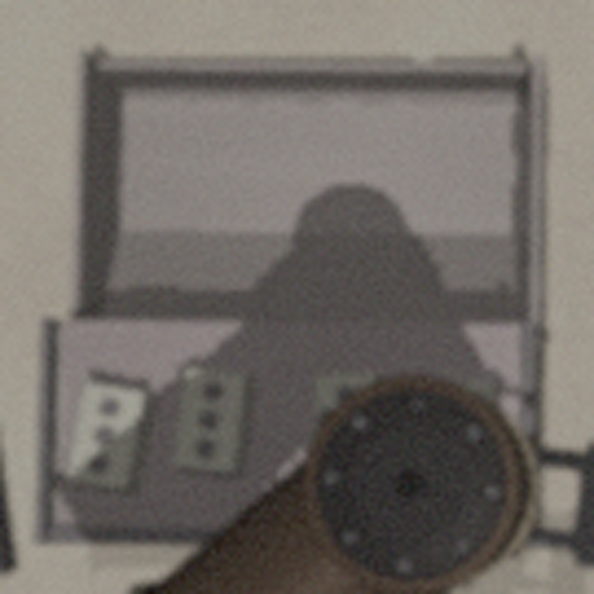

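The flange hides the right two cassettes. The left two haven't moved. Now I'll lower behind cassette 0.

```bash
python3 -m handwheel '[[-0.011,-0.012,0.01,0,0,-0.136],[-0.011,-0.012,0.01,0,0,-0.136],[-0.011,-0.012,0.04,0,0,-0.136],[-0.011,-0.012,0.066,0,0,-0.136],[-0.011,-0.012,0.066,0,0,-0.136]]'
python3 -c "
from h import *
rel((.411,.1045,.204,-0.5))
s=ctrl.snapshot('scene');crop(s,'a2',280,440,150,300,5)"
```

```text
clock: 2.98
tool_pos: [0.4115, 0.1025, 0.2036]
orientation: [179.9, 0.1, -1.1]
force: [0.1, -0.0, 0.6]
opening: 0.0004
t 2.98 tcp [0.4115 0.1025 0.2036] rpy [ 1.799e+02  1.000e-01 -1.100e+00] F [ 0.1 -0.   0.6] open 0.0004 q [ 41.  -2. -32.  -0. -60.  48.]
(0.411, 0.1045, 0.204, -0.5) -> [-0.0005 -0.002  -0.0004] [ 0.002  0.003 -0.01 ]
```

View pics/a2.png

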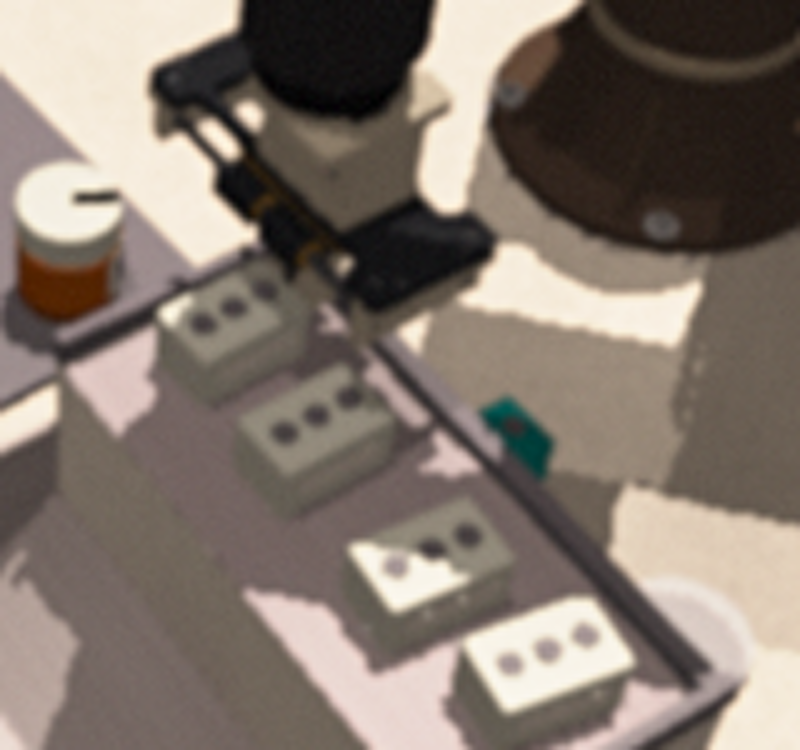

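The fingers are behind cassette 0 (crop 290,270), clear of the curb and the neighbouring cassettes. Push.

```bash
python3 -m handwheel '[[0.017,-0.002,0,0,0,0],[0.034,-0.002,0,0,0,0],[0.051,-0.002,0,0,0,0],[0.068,-0.002,0,0,0,0],[0.085,-0.002,0,0,0,0],[0.102,-0.002,0,0,0,0],[0.12,-0.002,0,0,0,0],[0.135,-0.002,0,0,0,0]]'
python3 -c "
from h import *
rel((.54,.184,.27,-1),(.412,.185,.27,-1),(.412,.185,.204,-1))
s=ctrl.snapshot('scene');crop(s,'a3',220,440,150,390,3)"
```

```text
clock: 4.03
tool_pos: [0.5482, 0.1033, 0.2044]
orientation: [180.0, 0.0, -0.9]
force: [-0.2, 0.4, 0.7]
opening: 0.0005
t 4.03 tcp [0.5482 0.1033 0.2044] rpy [180.    0.   -0.9] F [-0.2  0.4  0.7] open 0.0005 q [ 31.  11. -18.   0. -61.  58.]
(0.54, 0.184, 0.27, -1) -> [-0.0095 -0.0806 -0.0656] [0.    0.    0.002]
(0.412, 0.185, 0.27, -1) -> [-0.1375 -0.0795 -0.0656] [0.    0.    0.002]
(0.412, 0.185, 0.204, -1) -> [-0.1375 -0.0796  0.0004] [0.    0.    0.002]
```

View pics/a3.png

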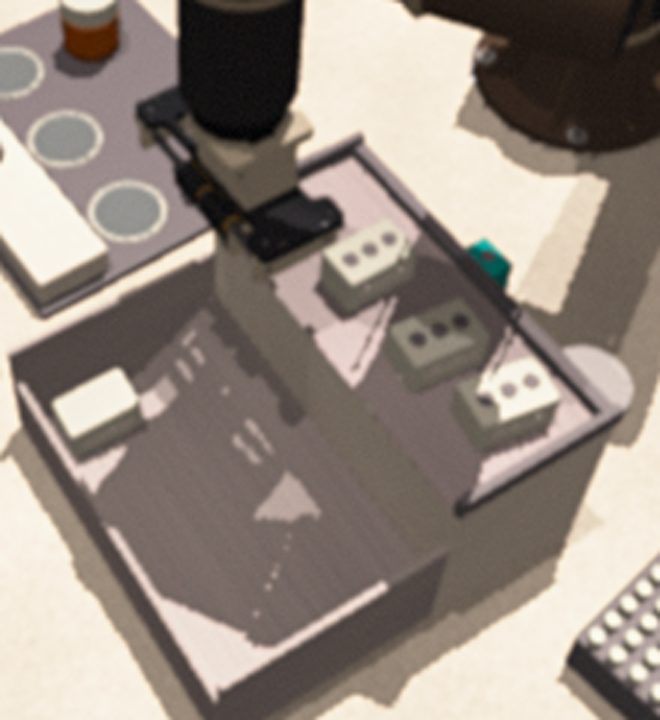

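Cassette 0 is lying in the chute (crop 95,410), and the other three remain on the deck. Next is cassette 1.

```bash
python3 -m handwheel '[[-0.005,0,-0.04,0,0,0],[-0.02,-0.02,-0.066,0,0,0],[-0.06,-0.05,-0.066,0,0,0],[-0.11,-0.08,-0.066,0,0,0],[-0.137,-0.08,-0.066,0,0,0],[-0.137,-0.08,-0.045,0,0,0],[-0.137,-0.08,0,0,0,0],[-0.137,-0.08,0,0,0,0]]'
python3 -c "
from h import *
rel((.412,.185,.204,-1))
s=ctrl.snapshot('scene');crop(s,'a4',280,440,150,300,5)"
```

```text
clock: 5.08
tool_pos: [0.4098, 0.1842, 0.2025]
orientation: [179.8, 0.2, -0.9]
force: [0.1, 0.5, 0.8]
opening: 0.0006
t 5.08 tcp [0.4098 0.1842 0.2025] rpy [179.8   0.2  -0.9] F [0.1 0.5 0.8] open 0.0006 q [ 49.   1. -30.  -0. -60.  40.]
(0.412, 0.185, 0.204, -1) -> [ 0.0022 -0.0009 -0.0015] [0.004 0.004 0.002]
```

View pics/a4.png

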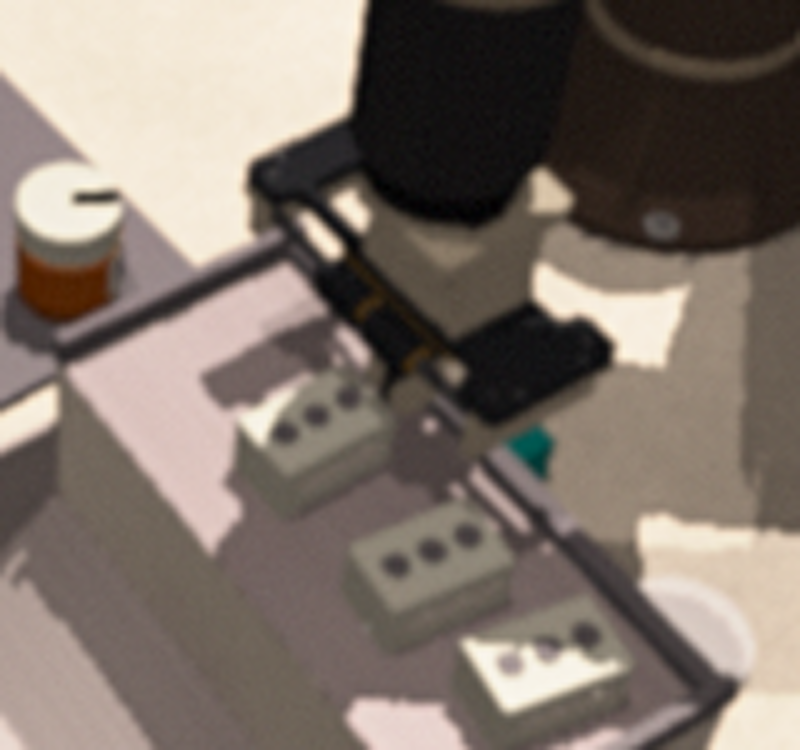

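The fingers sit behind cassette 1 (crop 400,380), and its position hasn't changed.

```bash
python3 -m handwheel '[[0.02,0,0,0,0,0],[0.036,0,0,0,0,0],[0.052,0,0,0,0,0],[0.068,0,0,0,0,0],[0.085,0,0,0,0,0],[0.102,0,0,0,0,0],[0.12,0,0,0,0,0],[0.138,0,0,0,0,0]]'
python3 -c "
from h import *
rel((.54,.25,.27,-5),(.412,.2895,.27,-9.8),(.412,.2895,.204,-9.8))
s=ctrl.snapshot('scene');crop(s,'a5',220,440,150,390,3)"
```

```text
clock: 6.12
tool_pos: [0.5505, 0.1833, 0.2045]
orientation: [180.0, -0.0, -0.9]
force: [-0.3, -0.2, 0.2]
opening: 0.0003
t 6.12 tcp [0.5505 0.1833 0.2045] rpy [180.   -0.   -0.9] F [-0.3 -0.2  0.2] open 0.0003 q [ 38.  13. -15.   0. -62.  51.]
(0.54, 0.25, 0.27, -5) -> [-0.0116 -0.0666 -0.0655] [ 0.    -0.     0.072]
(0.412, 0.2895, 0.27, -9.8) -> [-0.1402 -0.1041 -0.0655] [ 0.    -0.     0.155]
(0.412, 0.2895, 0.204, -9.8) -> [-0.1402 -0.1041  0.0005] [ 0.    -0.     0.155]
```

View pics/a5.png

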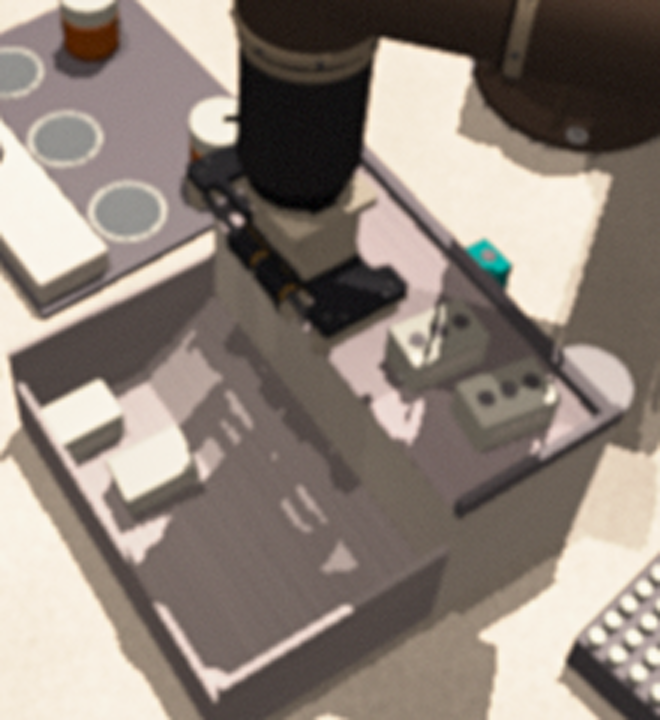

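Two cassettes are now in the chute (crop 82,415 and 152,470). Cassette 2 next, with the tool yawed to match it.

```bash
python3 -m handwheel '[[-0.005,0,-0.04,0,0,0],[-0.02,-0.03,-0.066,0,0,0.05],[-0.06,-0.07,-0.066,0,0,0.155],[-0.11,-0.104,-0.066,0,0,0.155],[-0.133,-0.104,-0.066,0,0,0.155],[-0.133,-0.104,-0.045,0,0,0.155],[-0.133,-0.104,0,0,0,0.155],[-0.133,-0.104,0,0,0,0.155]]'
python3 -c "
from h import *
rel((.419,.29,.204,-9.8))
s=ctrl.snapshot('scene');crop(s,'a6',280,440,150,300,5)"
```

```text
clock: 7.18
tool_pos: [0.4167, 0.2879, 0.2022]
orientation: [179.7, 0.2, -9.8]
force: [0.1, -0.9, -0.2]
opening: 0.0003
t 7.17 tcp [0.4167 0.2879 0.2022] rpy [179.7   0.2  -9.8] F [ 0.1 -0.9 -0.2] open 0.0003 q [ 57.   7. -23.  -0. -60.  23.]
(0.419, 0.29, 0.204, -9.8) -> [ 0.0019 -0.0024 -0.0018] [0.005 0.003 0.   ]
```

View pics/a6.png

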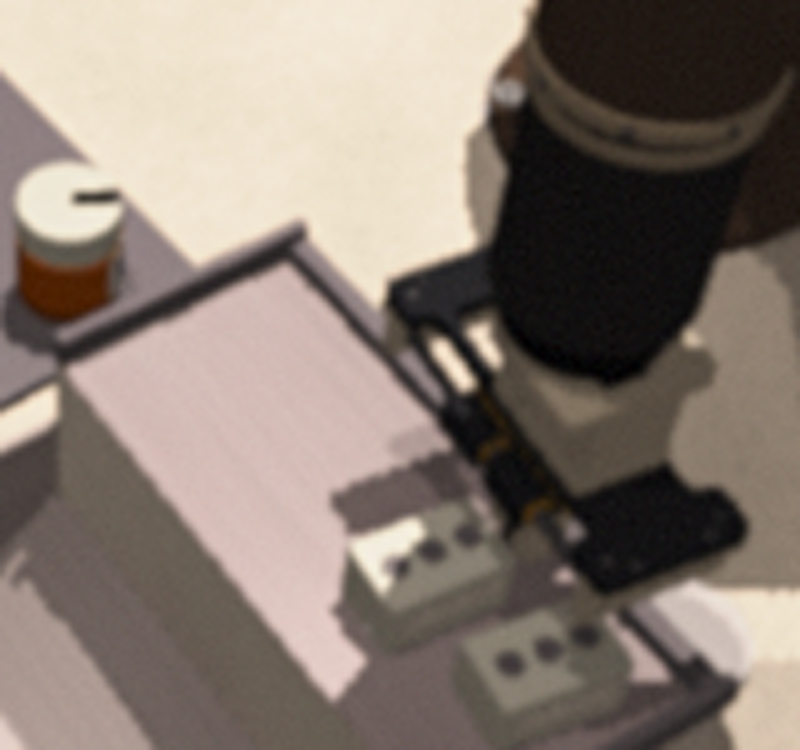

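The fingers are squarely behind cassette 2 (crop 525,520).

```bash
python3 -m handwheel '[[0.02,-0.002,0,0,0,0],[0.036,-0.002,0,0,0,0],[0.052,-0.002,0,0,0,0],[0.068,-0.002,0,0,0,0],[0.085,-0.002,0,0,0,0],[0.102,-0.002,0,0,0,0],[0.12,-0.002,0,0,0,0],[0.138,-0.002,0,0,0,0]]'
python3 -c "
from h import *
rel((.414,.3636,.27,-11.7),(.414,.3636,.204,-11.7))
s=ctrl.snapshot('scene');crop(s,'a7',220,440,150,390,3)"
```

```text
clock: 8.22
tool_pos: [0.5555, 0.2676, 0.2045]
orientation: [180.0, -0.0, -9.8]
force: [0.6, -0.2, 0.3]
opening: 0.0001
t 8.22 tcp [0.5555 0.2676 0.2045] rpy [180.   -0.   -9.8] F [ 0.6 -0.2  0.3] open 0.0001 q [ 44.  17. -10.   0. -63.  36.]
(0.414, 0.3636, 0.27, -11.7) -> [-0.1558 -0.0705 -0.0655] [ 0.    -0.     0.033]
(0.414, 0.3636, 0.204, -11.7) -> [-0.1558 -0.0705  0.0005] [ 0.    -0.     0.033]
```

View pics/a7.png

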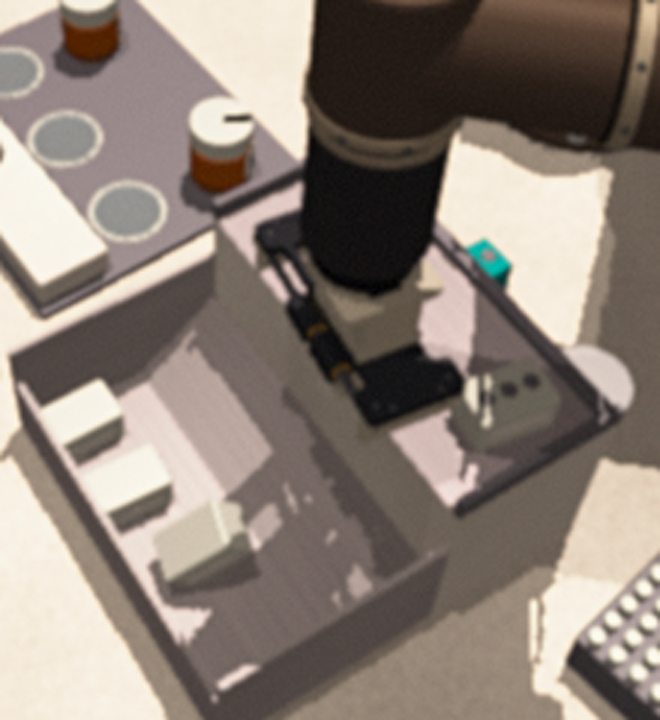

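Three are in the chute (crop 82,415, 130,485 and 205,540). Cassette 3 is the last.

```bash
python3 -m handwheel '[[-0.005,0,-0.04,0,0,0],[-0.02,-0.02,-0.066,0,0,0.033],[-0.07,-0.05,-0.066,0,0,0.033],[-0.12,-0.07,-0.066,0,0,0.033],[-0.153,-0.07,-0.066,0,0,0.033],[-0.153,-0.07,-0.045,0,0,0.033],[-0.153,-0.07,0,0,0,0.033],[-0.153,-0.07,0,0,0,0.033]]'
python3 -c "
from h import *
rel((.415,.3636,.204,-11.7))
s=ctrl.snapshot('scene');crop(s,'a8',300,460,200,350,5)"
```

```text
clock: 9.28
tool_pos: [0.4143, 0.3613, 0.202]
orientation: [179.7, 0.1, -11.7]
force: [0.3, 0.5, 1.0]
opening: 0.0006
t 9.28 tcp [0.4143 0.3613 0.202 ] rpy [ 1.797e+02  1.000e-01 -1.170e+01] F [0.3 0.5 1. ] open 0.0006 q [ 61.  11. -18.  -0. -61.  17.]
(0.415, 0.3636, 0.204, -11.7) -> [ 0.0003 -0.0024 -0.0021] [0.006 0.003 0.   ]
```

View pics/a8.png

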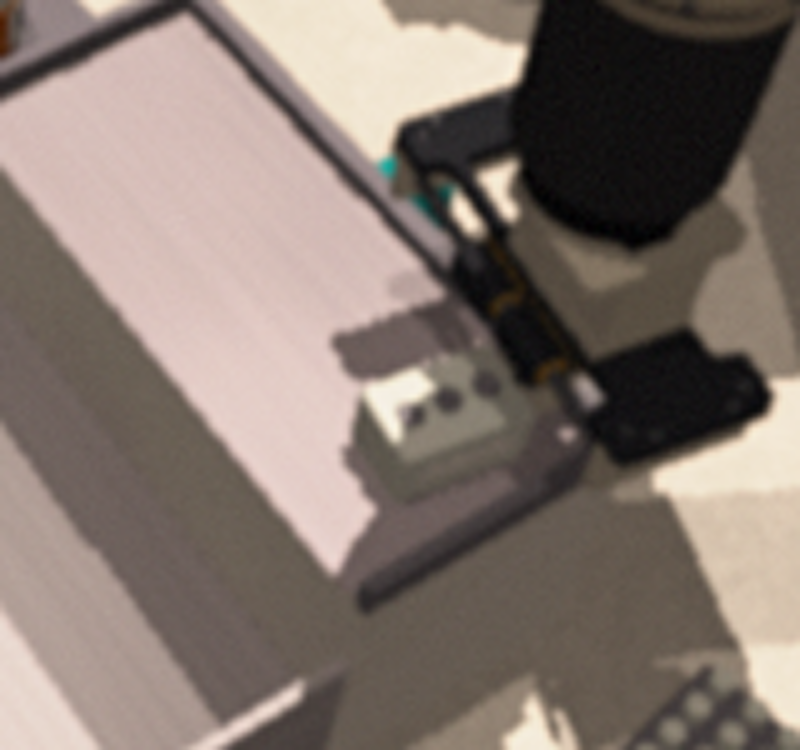

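The fingers are behind cassette 3 (crop 545,390).

```bash
python3 -m handwheel '[[0.02,-0.001,0,0,0,0],[0.036,-0.001,0,0,0,0],[0.052,-0.001,0,0,0,0],[0.068,-0.001,0,0,0,0],[0.085,-0.001,0,0,0,0],[0.102,-0.001,0,0,0,0],[0.122,-0.001,0,0,0,0],[0.143,-0.001,0,0,0,0]]'
python3 -c "
from h import *
rel((.5,.3,.3,-11),(.5,.1,.3,-50),(.48,-.05,.3,-90),(.43,-.346,.2,-177))
s=ctrl.snapshot('scene');crop(s,'a9',220,440,150,390,3)"
```

```text
clock: 10.32
tool_pos: [0.557, 0.3346, 0.2045]
orientation: [180.0, -0.0, -11.7]
force: [-0.7, 0.3, 0.0]
opening: 0.0006
t 10.32 tcp [0.557  0.3346 0.2045] rpy [180.   -0.  -11.7] F [-0.7  0.3  0. ] open 0.0006 q [ 48.  20.  -6.   0. -64.  30.]
(0.5, 0.3, 0.3, -11) -> [-0.0489  0.0454 -0.0955] [ 0.    -0.    -0.012]
(0.5, 0.1, 0.3, -50) -> [-0.0084  0.2413 -0.0955] [ 0.    -0.     0.669]
(0.48, -0.05, 0.3, -90) -> [ 0.0024  0.3922 -0.0955] [ 0.    -0.     1.367]
(0.43, -0.346, 0.2, -177) -> [0.0133 0.6922 0.0046] [-0.    -0.     2.886]
```

View pics/a9.png

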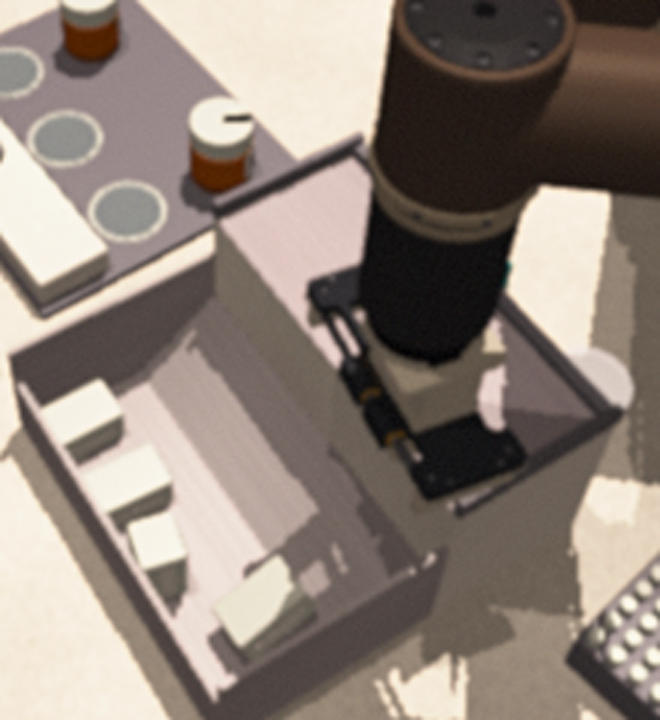

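All four cassettes are in the chute (crop 82,415, 130,485, 158,550 and 262,605). Next I'll measure the jars precisely.

```bash
python3 - <<'E'
from h import *
s=ctrl.snapshot("top"); s2=ctrl.snapshot("scene")
crop(s,"b1",285,415,145,260,5); crop(s2,"b2",230,320,130,230,7)
E
```

```text
(no output)
```

View pics/b1.png

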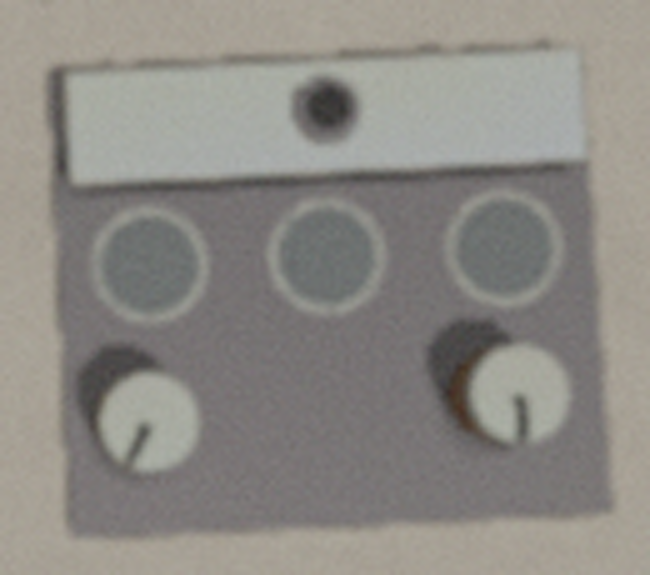

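View pics/b2.png

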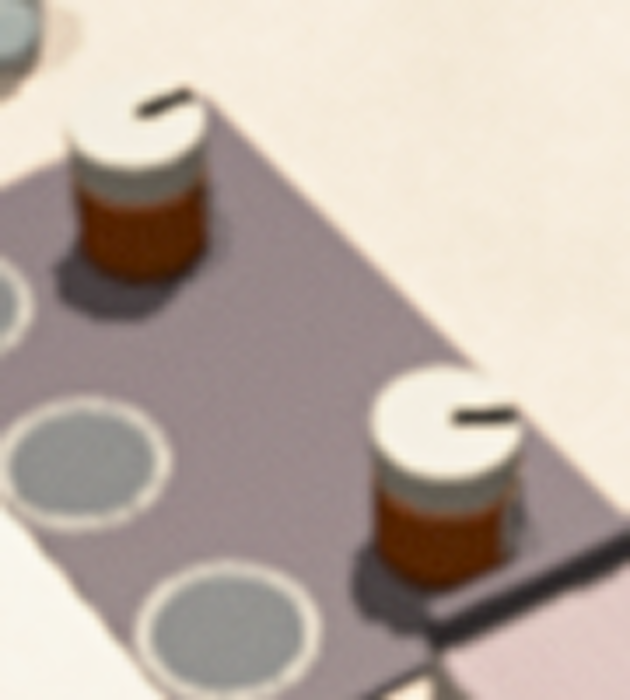

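```bash
cat >> h.py <<'E'
def rect(s,c,z,half=.05,k=4000):
    n=int(2*half*k); w=np.float32([[c[0]+half,c[1]+half],[c[0]+half,c[1]-half],[c[0]-half,c[1]-half],[c[0]-half,c[1]+half]])
    src=np.float32([proj(s,[*p,z]) for p in w]); dst=np.float32([[0,0],[n,0],[n,n],[0,n]])
    return cv2.warpPerspective(s["img"],cv2.getPerspectiveTransform(src,dst),(n,n),flags=cv2.INTER_CUBIC)
def jar(s,c,name=None,z=.09,half=.05,k=4000):
    for it in range(3):
        im=rect(s,c,z); g=cv2.GaussianBlur(im,(0,0),3).astype(int); v=g.max(2); sat=v-g.min(2)
        m=((v>v[150:250,150:250].max()*.72)&(sat<v*.22)).astype(np.uint8)
        m=cv2.morphologyEx(cv2.morphologyEx(m,cv2.MORPH_OPEN,np.ones((15,15))),cv2.MORPH_CLOSE,np.ones((41,41)))
        cs,_=cv2.findContours(m,cv2.RETR_EXTERNAL,cv2.CHAIN_APPROX_NONE)
        if not cs: print("no lid"); return
        h=cv2.convexHull(max(cs,key=cv2.contourArea)); (u,w),r=cv2.minEnclosingCircle(h); 
        e=cv2.fitEllipse(h)
        c=np.array([c[0]+half-e[0][1]/k,c[1]+half-e[0][0]/k])
    im=rect(s,c,z); v=cv2.GaussianBlur(im,(0,0),2).max(2).astype(float); n=v.shape[0]; Y,X=np.mgrid[:n,:n]-n/2
    d=np.hypot(X,Y)<.028*k; ref=np.median(v[d]); wt=np.where(d,np.clip(ref*.75-v,0,None),0)
    W=wt.sum(); bx=-(wt*Y).sum()/W/k; by=-(wt*X).sum()/W/k
    xs,ys=-Y/k-bx,-X/k-by; C=np.array([[(wt*xs*xs).sum(),(wt*xs*ys).sum()],[0,(wt*ys*ys).sum()]])/W; C[1,0]=C[0,1]
    ax=np.linalg.eigh(C)[1][:,1]; ax=ax*np.sign(ax@[bx,by])
    if name: cv2.imwrite(f"pics/{name}.png",im)
    print("jar c",np.round(c,4),"ell mm",np.round(np.array(e[1])/k*1000,1),"bar angle",round(np.degrees(np.arctan2(ax[1],ax[0])),1),"via centroid",round(np.degrees(np.arctan2(by,bx)),1),"cen",np.round([bx,by],4))
    return c
E
python3 - <<'E'
from h import *
for n in("top","scene"):
    s=ctrl.snapshot(n); print(n)
    jar(s,(.423,-.099),n+"L"); jar(s,(.433,-.347),n+"R")
E
cd pics; python3 -c "
import cv2,numpy as np
cv2.imwrite('b3.png',np.vstack([np.hstack([cv2.resize(cv2.imread(c+j+'.png'),(290,290)) for j in 'LR']) for c in('top','scene')]))"
```

```text
top
jar c [ 0.4201 -0.1034] ell mm [69.6 74.4] bar angle 152.5 via centroid 134.9 cen [-0.0105  0.0105]
jar c [ 0.4339 -0.3491] ell mm [69.5 71. ] bar angle -178.9 via centroid 173.7 cen [-0.0158  0.0018]
scene
jar c [ 0.3513 -0.0999] ell mm [128.3 133.4] bar angle nan via centroid nan cen [nan nan]
jar c [ 0.3746 -0.355 ] ell mm [111.9 180.5] bar angle 93.6 via centroid 5.1 cen [0.0269 0.0024]h.py:33: RuntimeWarning: invalid value encountered in scalar divide
  W=wt.sum(); bx=-(wt*Y).sum()/W/k; by=-(wt*X).sum()/W/k
h.py:34: RuntimeWarning: invalid value encountered in divide
  xs,ys=-Y/k-bx,-X/k-by; C=np.array([[(wt*xs*xs).sum(),(wt*xs*ys).sum()],[0,(wt*ys*ys).sum()]])/W; C[1,0]=C[0,1]
```

View pics/b3.png

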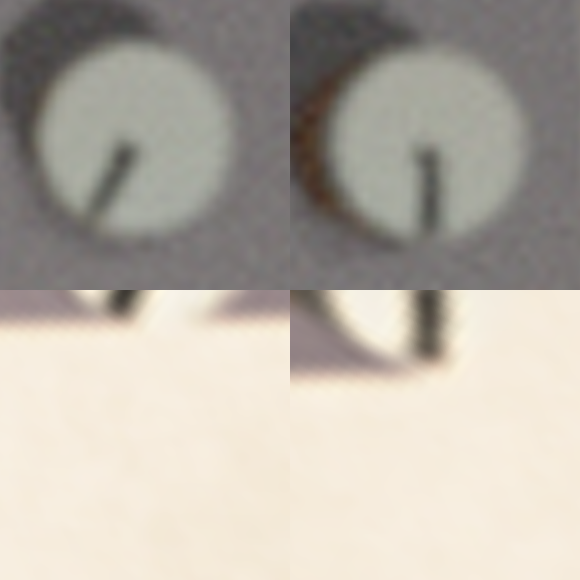

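```bash
python3 - <<'E'
t=open('h.py').read()
t=t.replace("m=((v>v[150:250,150:250].max()*.72)&(sat<v*.22)).astype(np.uint8)","m=cv2.threshold(g.min(2).astype(np.uint8),0,1,cv2.THRESH_OTSU)[1]")
t=t.replace("np.clip(ref*.75-v,0,None)","np.clip(ref*.7-v,0,None)")
open('h.py','w').write(t)
E
python3 - <<'E'
from h import *
s=ctrl.snapshot("top")
jar(s,(.423,-.099)); jar(s,(.433,-.347))
rel((.5,.1,.3,-20),(.4232,-.0995,.2,-25),(.4232,-.0995,.056,-25))
E
```

```text
jar c [ 0.4218 -0.1016] ell mm [65.3 66.3] bar angle 152.3 via centroid 143.9 cen [-0.0119  0.0087]
jar c [ 0.434  -0.3484] ell mm [66.5 67. ] bar angle -179.5 via centroid 176.3 cen [-0.0161  0.001 ]
t 10.62 tcp [0.5555 0.3348 0.2045] rpy [180.    0.  -11.7] F [-1.  -0.5 -0.3] open 0.0003 q [ 48.  20.  -6.  -0. -64.  30.]
(0.5, 0.1, 0.3, -20) -> [-0.0069  0.2412 -0.0955] [0.    0.    0.145]
(0.4232, -0.0995, 0.2, -25) -> [-0.0417  0.4521  0.0046] [0.    0.    0.232]
(0.4232, -0.0995, 0.056, -25) -> [-0.0416  0.4521  0.1486] [0.    0.    0.232]
```

```bash
python3 -m handwheel '[[-0.01,0.02,-0.05,0,0,0],[-0.01,0.07,-0.095,0,0,0.05],[-0.007,0.13,-0.095,0,0,0.1],[-0.007,0.19,-0.095,0,0,0.15],[-0.007,0.25,-0.095,0,0,0.2],[-0.02,0.31,-0.095,0,0,0.24],[-0.03,0.37,-0.07,0,0,0.267],[-0.04,0.43,-0.03,0,0,0.267]]' -1
python3 -c "
from h import *
rel((.423,-.0993,.15,-27),(.423,-.0993,.055,-27))"
```

```text
clock: 11.62
tool_pos: [0.4329, -0.0687, 0.2426]
orientation: [-179.8, -0.2, -26.9]
force: [1.7, 0.2, -0.7]
opening: 0.0747
t 11.62 tcp [ 0.4329 -0.0687  0.2426] rpy [-179.8   -0.2  -26.9] F [ 1.7  0.2 -0.7] open 0.0747 q [ 17.  -3. -28.   0. -65.  46.]
(0.423, -0.0993, 0.15, -27) -> [0.0048 0.032  0.0925] [-0.003 -0.003  0.001]
(0.423, -0.0993, 0.055, -27) -> [0.0045 0.0323 0.1875] [-0.003 -0.003  0.001]
```

```bash
python3 -m handwheel '[[0.005,0.025,0.03,0,0,0],[0.005,0.031,0.07,0,0,0],[0.005,0.031,0.09,0,0,0],[0.005,0.031,0.09,0,0,0],[0.005,0.031,0.09,0,0,0]]'
python3 -c "
from h import *
rel((.423,-.0993,.15,-27),(.423,-.0993,.055,-27))
s=ctrl.snapshot('scene');crop(s,'c1',200,360,80,230,5)"
```

```text
clock: 12.25
tool_pos: [0.4246, -0.0971, 0.153]
orientation: [-180.0, -0.1, -26.9]
force: [0.2, -0.3, 0.3]
opening: 0.0875
t 12.25 tcp [ 0.4246 -0.0971  0.153 ] rpy [-1.80e+02 -1.00e-01 -2.69e+01] F [ 0.2 -0.3  0.3] open 0.0875 q [ 13.   2. -36.   0. -52.  50.]
(0.423, -0.0993, 0.15, -27) -> [-0.0005  0.0027  0.003 ] [-0.001 -0.001  0.001]
(0.423, -0.0993, 0.055, -27) -> [-0.0006  0.0028  0.098 ] [-0.001 -0.001  0.001]
```

View pics/c1.png

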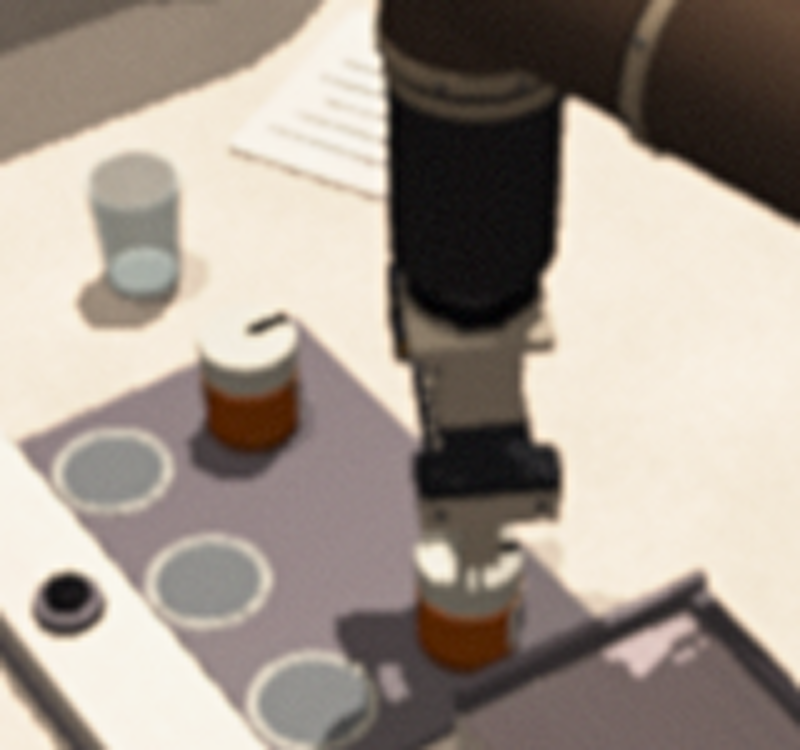

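The gripper is above jar L (crop 470,590), aligned, with the jar where I measured it. Lower and grip.

```bash
python3 -m handwheel '[[-0.001,0.003,0.025,0,0,0],[-0.001,0.003,0.05,0,0,0],[-0.001,0.003,0.075,0,0,0],[-0.001,0.003,0.097,0,0,0],[-0.001,0.003,0.097,0,0,0]]'
python3 -m handwheel '[[0,0,0,0,0,0],[0,0,0,0,0,0],[0,0,0,0,0,0],[0,0,0,0,0,0]]' 1
python3 -c "
from h import *
rel((.423,-.0993,.12,-27))"
```

```text
clock: 12.92
tool_pos: [0.4214, -0.0995, 0.0546]
orientation: [179.9, 0.1, -27.0]
force: [-0.2, 0.2, 0.4]
opening: 0.0874
clock: 13.42
tool_pos: [0.4224, -0.0995, 0.0558]
orientation: [-179.9, -0.1, -27.0]
force: [-0.9, 2.5, 8.8]
opening: 0.0656
t 13.43 tcp [ 0.4224 -0.0995  0.0558] rpy [-1.799e+02 -1.000e-01 -2.700e+01] F [-0.9  2.5  8.8] open 0.0656 q [ 13.  11. -43.   0. -36.  50.]
(0.423, -0.0993, 0.12, -27) -> [ 0.0006 -0.0005 -0.0642] [-0.001 -0.001  0.001]
```

```bash
python3 -m handwheel '[[0,0,-0.02,0,0,0],[0,0,-0.03,0,0,0.15],[0,0,-0.03,0,0,0.32],[0,0,-0.03,0,0,0.49],[0,0,-0.03,0,0,0.66],[0,0,-0.03,0,0,0.83],[0,0,-0.03,0,0,1.0],[0,0,-0.03,0,0,1.15]]'
python3 -c "
from h import *
rel((.423,-.0993,.085,-178.9))"
```

```text
clock: 14.42
tool_pos: [0.4211, -0.0997, 0.0847]
orientation: [180.0, 0.0, -93.2]
force: [1.0, 0.3, -3.0]
opening: 0.0653
t 14.43 tcp [ 0.4211 -0.0997  0.0847] rpy [180.    0.  -93.2] F [ 1.   0.3 -3. ] open 0.0653 q [ 13.   8. -41.  -0. -41. -16.]
(0.423, -0.0993, 0.085, -178.9) -> [-0.0005 -0.0019 -0.0003] [ 1.000e-03 -0.000e+00  1.496e+00]
```

```bash
python3 -m handwheel '[[0,0,0,0,0,0.16],[0,0,0,0,0,0.33],[0,0,0,0,0,0.5],[0,0,0,0,0,0.67],[0,0,0,0,0,0.84],[0,0,0,0,0,1.01],[0,0,0,0,0,1.18],[0,0,0,0,0,1.34]]'
python3 -m handwheel '[[0,0,0,0,0,0.1],[0,0,0,0,0,0.156],[0,0,0,0,0,0.156]]'
python3 -c "
from h import *
rel((.423,-.0993,.085,-178.9),(.533,-.111,.085,-178.9),(.533,-.111,.0565,-178.9))
s=ctrl.snapshot('scene');crop(s,'c2',200,360,80,230,5)"
```

```text
clock: 15.42
tool_pos: [0.4211, -0.0997, 0.0847]
orientation: [180.0, -0.0, -170.0]
force: [0.3, -0.0, -4.0]
opening: 0.0657
clock: 15.8
tool_pos: [0.4212, -0.0997, 0.0847]
orientation: [180.0, -0.0, -178.6]
force: [0.3, -0.3, -2.9]
opening: 0.0654
t 15.8 tcp [ 0.4212 -0.0997  0.0847] rpy [ 180.    -0.  -178.6] F [ 0.3 -0.3 -2.9] open 0.0654 q [  13.    8.  -41.   -0.  -41. -102.]
(0.423, -0.0993, 0.085, -178.9) -> [-0.0018  0.0003 -0.0003] [ 0.    -0.001  0.006]
(0.533, -0.111, 0.085, -178.9) -> [-0.1115 -0.0141 -0.0003] [ 0.    -0.001  0.006]
(0.533, -0.111, 0.0565, -178.9) -> [-0.1115 -0.0141  0.0282] [ 0.    -0.001  0.006]
```

View pics/c2.png

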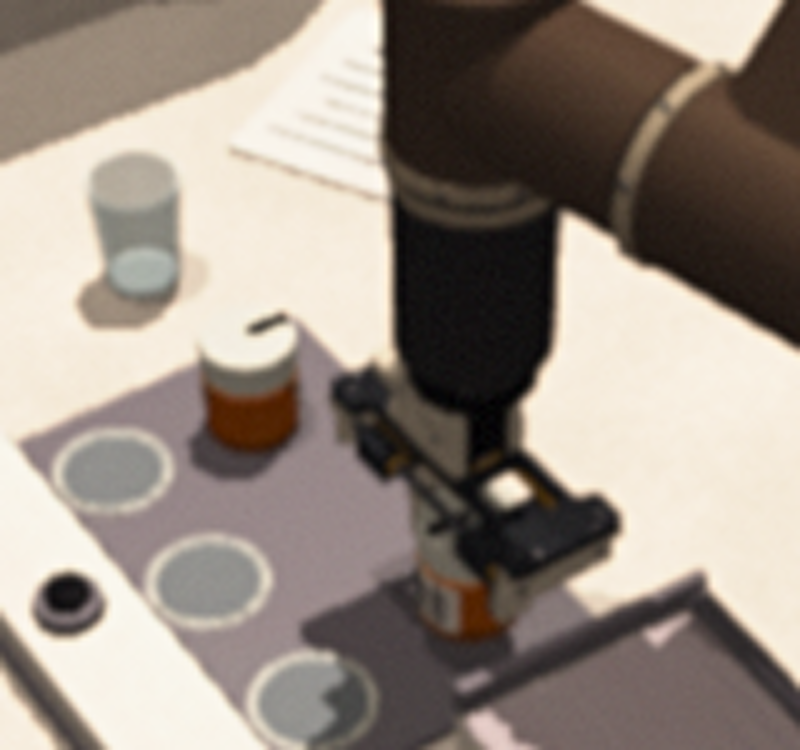

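The jar is turned and its label (crop 437,605) now faces the reader. I'll carry it to pad2 and set it down.

```bash
python3 -m handwheel '[[-0.03,-0.004,0,0,0,0.006],[-0.07,-0.009,0,0,0,0.006],[-0.1,-0.013,0,0,0,0.006],[-0.1115,-0.014,0,0,0,0.006],[-0.1115,-0.014,0,0,0,0.006],[-0.1115,-0.014,0,0,0,0.006]]'
python3 -c "
from h import *
rel((.533,-.111,.085,-178.9),(.533,-.111,.056,-178.9))"
```

```text
clock: 16.6
tool_pos: [0.5321, -0.1109, 0.0846]
orientation: [180.0, -0.1, -178.9]
force: [0.0, 0.1, -3.7]
opening: 0.0656
t 16.6 tcp [ 0.5321 -0.1109  0.0846] rpy [ 1.800e+02 -1.000e-01 -1.789e+02] F [ 0.   0.1 -3.7] open 0.0656 q [  9.  17. -27.  -0. -45. -98.]
(0.533, -0.111, 0.085, -178.9) -> [-0.0009 -0.0002 -0.0004] [ 0.    -0.001 -0.   ]
(0.533, -0.111, 0.056, -178.9) -> [-0.0009 -0.0002  0.0286] [ 0.    -0.001 -0.   ]
```

```bash
python3 -m handwheel '[[-0.001,0,0.01,0,0,0],[-0.001,0,0.02,0,0,0],[-0.001,0,0.025,0,0,0],[-0.001,0,0.028,0,0,0],[-0.001,0,0.028,0,0,0]]'
```

```text
clock: 17.23
tool_pos: [0.5344, -0.1109, 0.0566]
orientation: [-180.0, -0.0, -178.9]
force: [-0.9, 0.5, -3.4]
opening: 0.0655
```

```bash
python3 -m handwheel '[[0.0005,0,0.001,0,0,0],[0.0005,0,0.0015,0,0,0],[0.0005,0,0.0015,0,0,0]]'
```

```text
clock: 17.6
tool_pos: [0.5342, -0.1108, 0.0559]
orientation: [-180.0, 0.0, -178.9]
force: [-1.8, 2.1, 1.9]
opening: 0.0652
```

Contact with the plate. Release and retreat upward.

```bash
python3 -m handwheel '[[0,0,0,0,0,0],[0,0,0,0,0,0],[0,0,0,0,0,0],[0,0,-0.02,0,0,0],[0,0,-0.06,0,0,0],[0,0,-0.1,0,0,0],[0,0,-0.14,0,0,0],[0,0,-0.14,0,0,0]]' -1
python3 -c "
from h import *
rel((.433,-.3476,.2,-178.6))
s=ctrl.snapshot('scene');crop(s,'c3',200,360,80,230,5)"
```

```text
clock: 18.6
tool_pos: [0.536, -0.1109, 0.1989]
orientation: [180.0, 0.4, -178.9]
force: [-0.7, -0.7, -1.2]
opening: 0.0876
t 18.6 tcp [ 0.536  -0.1109  0.1989] rpy [ 180.     0.4 -178.9] F [-0.7 -0.7 -1.2] open 0.0876 q [  9.  10. -20.   0. -60. -98.]
(0.433, -0.3476, 0.2, -178.6) -> [ 0.1075 -0.2347 -0.0018] [ 0.     0.007 -0.005]
```

View pics/c3.png

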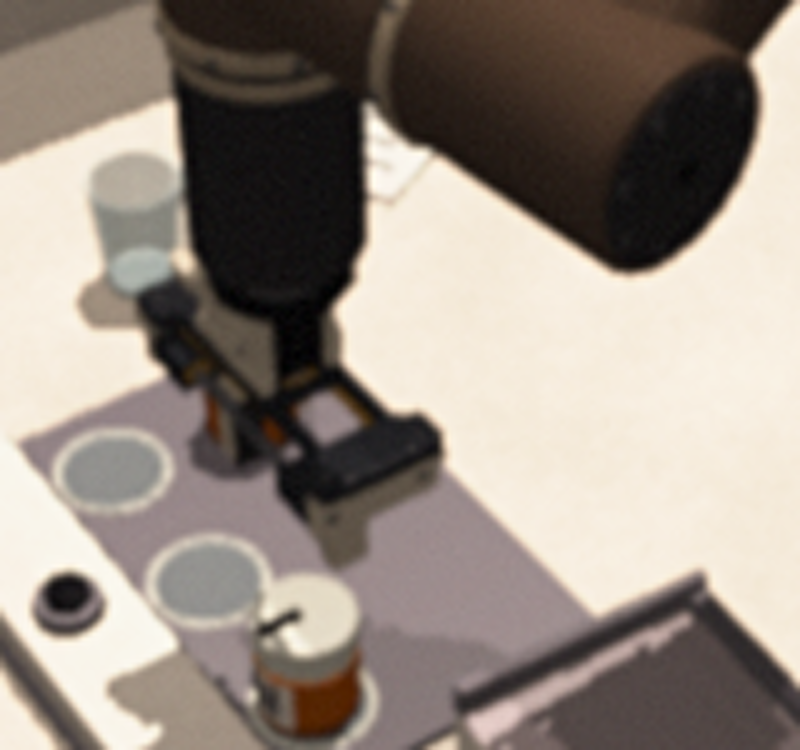

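Jar L stands on pad2 with its bar towards the reader. Now jar R.

```bash
python3 -m handwheel '[[0.02,-0.05,0,0,0.007,0],[0.045,-0.1,0,0,0.007,0],[0.07,-0.155,0,0,0.007,0],[0.095,-0.21,0.01,0,0.007,0],[0.1075,-0.235,0.03,0,0.007,0.008],[0.1075,-0.235,0.045,0,0.007,0.008],[0.1075,-0.235,0.045,0,0.007,0.008]]'
python3 -c "
from h import *
rel((.433,-.3476,.15,-179.4),(.433,-.3476,.055,-179.4))
s=ctrl.snapshot('scene');crop(s,'c4',200,360,80,230,5)
s=ctrl.snapshot('top');crop(s,'c5',285,415,145,260,5)
jar(s,(.534,-.111),'c6')"
```

```text
clock: 19.52
tool_pos: [0.4298, -0.3472, 0.1483]
orientation: [179.9, -0.6, -179.4]
force: [0.2, -0.2, -0.0]
opening: 0.0875
t 19.52 tcp [ 0.4298 -0.3472  0.1483] rpy [ 179.9   -0.6 -179.4] F [ 0.2 -0.2 -0. ] open 0.0875 q [-19.  14. -22.   0. -54. -71.]
(0.433, -0.3476, 0.15, -179.4) -> [-0.0032 -0.0004 -0.0017] [ 0.002 -0.011 -0.   ]
(0.433, -0.3476, 0.055, -179.4) -> [-0.0042 -0.0006  0.0933] [ 0.002 -0.011 -0.   ]
jar c [ 0.4789 -0.1019] ell mm [102.3 147.4] bar angle nan via centroid nan cen [nan nan]h.py:33: RuntimeWarning: invalid value encountered in scalar divide
  W=wt.sum(); bx=-(wt*Y).sum()/W/k; by=-(wt*X).sum()/W/k
h.py:34: RuntimeWarning: invalid value encountered in divide
  xs,ys=-Y/k-bx,-X/k-by; C=np.array([[(wt*xs*xs).sum(),(wt*xs*ys).sum()],[0,(wt*ys*ys).sum()]])/W; C[1,0]=C[0,1]
```

View pics/c4.png

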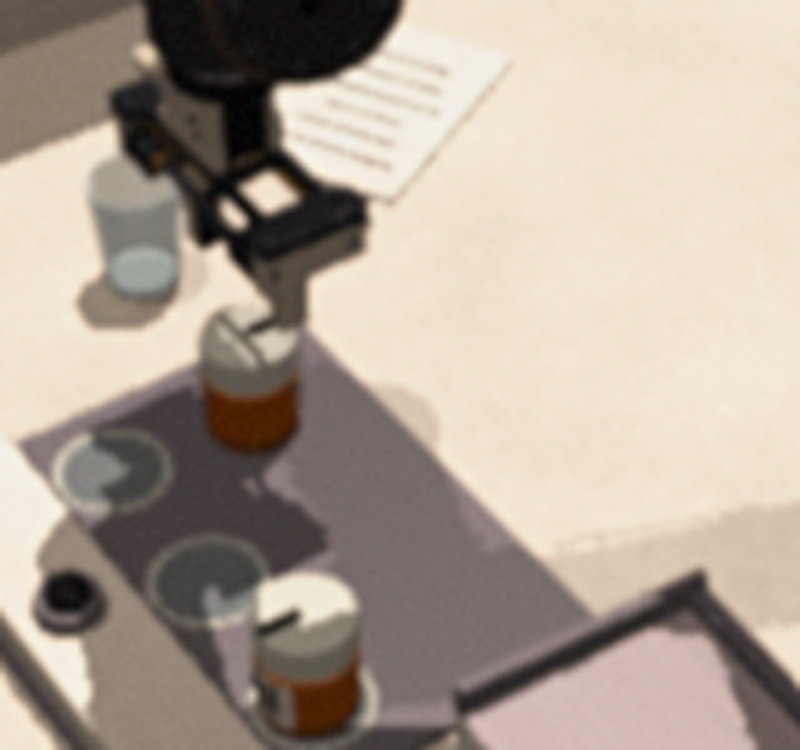

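View pics/c5.png

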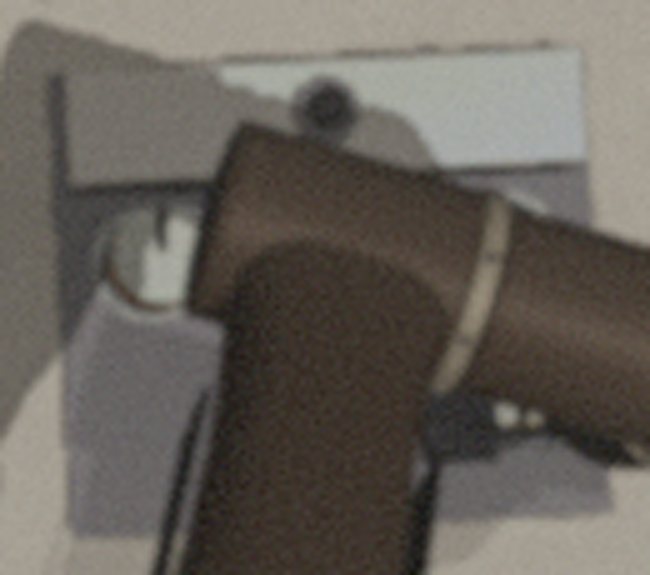

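Jar R (crop 250,340) is unmoved and the gripper is centred over it. Lower and grip.

```bash
python3 -m handwheel '[[-0.004,0,0.02,0,-0.011,0],[-0.004,0,0.045,0,-0.011,0],[-0.004,0,0.07,0,-0.011,0],[-0.004,0,0.092,0,-0.011,0],[-0.004,0,0.092,0,-0.011,0],[-0.004,0,0.092,0,-0.011,0]]'
python3 -m handwheel '[[0,0,0,0,0,0],[0,0,0,0,0,0],[0,0,0,0,0,0],[0,0,0,0,0,0]]' 1
python3 -c "
from h import *
rel((.433,-.3476,.085,-179.4))"
```

```text
clock: 20.38
tool_pos: [0.4354, -0.3477, 0.0596]
orientation: [-180.0, 0.3, -179.3]
force: [0.1, -0.1, 0.3]
opening: 0.0875
clock: 20.88
tool_pos: [0.4345, -0.3478, 0.0589]
orientation: [-180.0, 0.3, -179.4]
force: [-0.2, 2.5, 6.5]
opening: 0.0656
t 20.88 tcp [ 0.4345 -0.3478  0.0589] rpy [-180.     0.3 -179.4] F [-0.2  2.5  6.5] open 0.0656 q [-19.  20. -27.  -0. -42. -71.]
(0.433, -0.3476, 0.085, -179.4) -> [ 0.0013  0.0002 -0.0261] [-0.     0.005  0.   ]
```

```bash
python3 -m handwheel '[[0,0,-0.02,0,0.005,0],[0,0,-0.027,0,0.005,-0.15],[0,0,-0.027,0,0.005,-0.32],[0,0,-0.027,0,0.005,-0.49],[0,0,-0.027,0,0.005,-0.66],[0,0,-0.027,0,0.005,-0.83],[0,0,-0.027,0,0.005,-1.0],[0,0,-0.027,0,0.005,-1.17]]'
python3 -c "
from h import *
rel((.433,-.3476,.086,-90))"
```

```text
clock: 21.88
tool_pos: [0.4336, -0.3477, 0.0848]
orientation: [180.0, -0.1, -112.0]
force: [-0.2, 0.1, -1.9]
opening: 0.0656
t 21.88 tcp [ 0.4336 -0.3477  0.0848] rpy [ 1.80e+02 -1.00e-01 -1.12e+02] F [-0.2  0.1 -1.9] open 0.0656 q [-18.  18. -26.   0. -46.  -4.]
(0.433, -0.3476, 0.086, -90) -> [ 0.0002  0.0006 -0.0012] [ 0.001 -0.002 -0.385]
```

```bash
python3 -m handwheel '[[0,0,0,0,0,-0.17],[0,0,0,0,0,-0.34],[0,0,0,0,0,-0.51],[0,0,0,0,0,-0.68],[0,0,0,0,0,-0.85],[0,0,0,0,0,-1.02],[0,0,0,0,0,-1.19],[0,0,0,0,0,-1.36]]'
python3 -c "
from h import *
rel((.4335,-.3476,.086,1.1))"
```

```text
clock: 22.88
tool_pos: [0.4336, -0.3477, 0.0848]
orientation: [179.9, -0.0, -34.1]
force: [-0.4, -0.9, -2.0]
opening: 0.0657
t 22.88 tcp [ 0.4336 -0.3477  0.0848] rpy [179.9  -0.  -34.1] F [-0.4 -0.9 -2. ] open 0.0657 q [-18.  18. -26.   0. -46.  74.]
(0.4335, -0.3476, 0.086, 1.1) -> [-0.0002  0.     -0.0012] [ 0.002  0.    -0.615]
```

```bash
python3 -m handwheel '[[0,0,0,0,0,-0.17],[0,0,0,0,0,-0.34],[0,0,0,0,0,-0.51],[0,0,0,0,0,-0.615],[0,0,0,0,0,-0.615],[0,0,0,0,0,-0.615]]'
python3 -c "
from h import *
rel((.4335,-.3476,.086,1.1),(.537,-.3605,.085,1.1),(.537,-.3605,.0595,1.1))
s=ctrl.snapshot('scene');crop(s,'d1',200,360,80,230,5)"
```

```text
clock: 23.62
tool_pos: [0.4339, -0.3478, 0.0851]
orientation: [179.9, 0.0, 0.7]
force: [-0.4, 0.4, -2.4]
opening: 0.0656
t 23.62 tcp [ 0.4339 -0.3478  0.0851] rpy [179.9   0.    0.7] F [-0.4  0.4 -2.4] open 0.0656 q [-18.  18. -26.   0. -46. 109.]
(0.4335, -0.3476, 0.086, 1.1) -> [-0.0004 -0.0002 -0.0009] [ 0.002  0.    -0.008]
(0.537, -0.3605, 0.085, 1.1) -> [1.029e-01 1.390e-02 1.000e-04] [ 0.002  0.    -0.008]
(0.537, -0.3605, 0.0595, 1.1) -> [0.1029 0.0139 0.0256] [ 0.002  0.    -0.008]
```

View pics/d1.png

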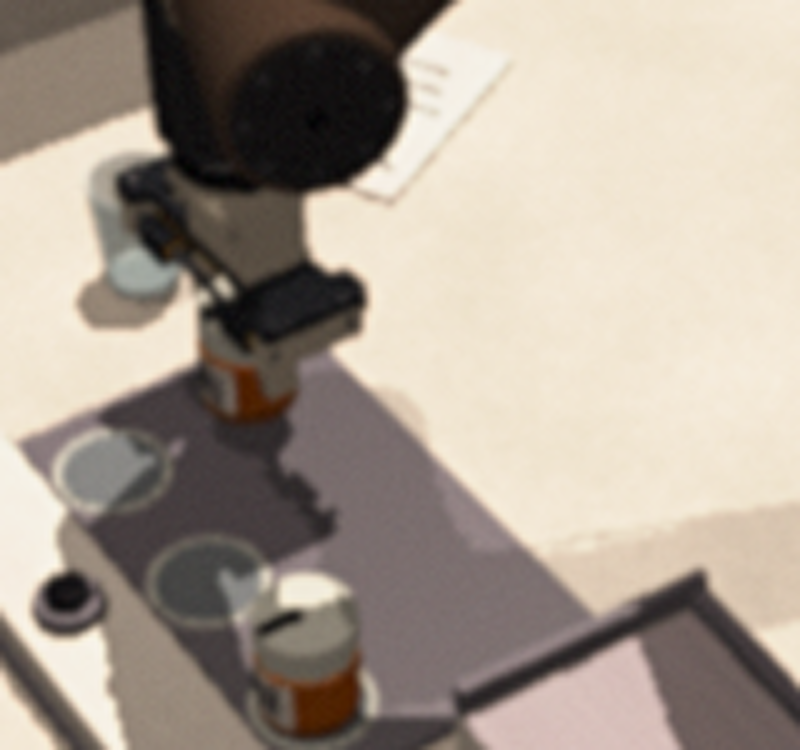

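The label (crop 222,385) faces the reader. Carry it to pad0.

```bash
python3 -m handwheel '[[0.03,0.004,0,0,0,-0.008],[0.07,0.009,0,0,0,-0.008],[0.095,0.013,0,0,0,-0.008],[0.103,0.014,0,0,0,-0.008],[0.103,0.014,0,0,0,-0.008],[0.103,0.014,0.01,0,0,-0.008],[0.103,0.014,0.02,0,0,-0.008],[0.103,0.014,0.02,0,0,-0.008]]'
python3 -c "
from h import *
rel((.537,-.3605,.0595,1.1))"
```

```text
clock: 24.68
tool_pos: [0.5361, -0.36, 0.0641]
orientation: [179.9, 0.1, 1.2]
force: [-0.2, 0.1, -2.5]
opening: 0.0656
t 24.68 tcp [ 0.5361 -0.36    0.0641] rpy [1.799e+02 1.000e-01 1.200e+00] F [-0.2  0.1 -2.5] open 0.0656 q [-17.  27. -15.   0. -48. 108.]
(0.537, -0.3605, 0.0595, 1.1) -> [0.0009 0.0005 0.0046] [0.002 0.002 0.003]
```

```bash
python3 -m handwheel '[[0,0,0.003,0,0,0],[0,0,0.005,0,0,0],[0,0,0.006,0,0,0],[0,0,0.006,0,0,0]]'
```

```text
clock: 25.18
tool_pos: [0.5374, -0.3604, 0.0595]
orientation: [179.8, -0.0, 1.3]
force: [-0.8, -0.7, -2.8]
opening: 0.0652
```

```bash
python3 -m handwheel '[[0,0,0.001,0,0,0],[0,0,0.0015,0,0,0],[0,0,0.0015,0,0,0]]'
```

```text
clock: 25.55
tool_pos: [0.5377, -0.3605, 0.059]
orientation: [179.8, -0.0, 1.3]
force: [-0.7, 2.9, 4.8]
opening: 0.0657
```

```bash
python3 -m handwheel '[[0,0,0,0,0,0],[0,0,0,0,0,0],[0,0,0,0,0,0],[0,0,-0.02,0,0,0],[0,0,-0.06,0,0,0],[0,0,-0.11,0,0,0],[0,0,-0.16,0,0,0],[0,0.02,-0.19,0,0,0]]' -1
python3 -m handwheel '[[-0.02,0.04,-0.02,0,0,0],[-0.06,0.09,-0.03,0,0,0],[-0.1,0.14,-0.03,0,0,0],[-0.14,0.18,-0.03,0,0,0],[-0.18,0.21,-0.03,0,0,0],[-0.22,0.23,-0.03,0,0,0],[-0.25,0.24,-0.03,0,0,0]]' 1
python3 -c "
from h import *
rel((.4335,-.3476,.086,1.1))
s2=ctrl.snapshot('scene');crop(s2,'e1',200,360,100,250,5)
s=ctrl.snapshot('top');crop(s,'e2',285,415,145,260,5)
jar(s,(.533,-.111),'e3');jar(s,(.537,-.36),'e4')"
```

```text
clock: 26.55
tool_pos: [0.5386, -0.3797, 0.2515]
orientation: [179.8, -0.2, 1.4]
force: [0.5, -1.0, -0.2]
opening: 0.0878
clock: 27.42
tool_pos: [0.2911, -0.6263, 0.2781]
orientation: [179.9, 0.0, 1.2]
force: [0.5, 0.2, 0.0]
opening: 0.0227
t 27.43 tcp [ 0.2911 -0.6263  0.2781] rpy [179.9   0.    1.2] F [0.5 0.2 0. ] open 0.0227 q [-49.  21.   6.   0. -75. 140.]
(0.4335, -0.3476, 0.086, 1.1) -> [ 0.1482 -0.2761  0.1914] [0.002 0.    0.001]Traceback (most recent call last):
  File "<string>", line 6, in <module>
    jar(s,(.533,-.111),'e3');jar(s,(.537,-.36),'e4')
    ~~~^^^^^^^^^^^^^^^^^^^^^
  File "h.py", line 29, in jar
    e=cv2.fitEllipse(h)
cv2.error: OpenCV(4.12.0) /io/opencv/modules/imgproc/src/shapedescr.cpp:361: error: (-201:Incorrect size of input array) There should be at least 5 points to fit the ellipse in function 'fitEllipseNoDirect'
```

View pics/e1.png

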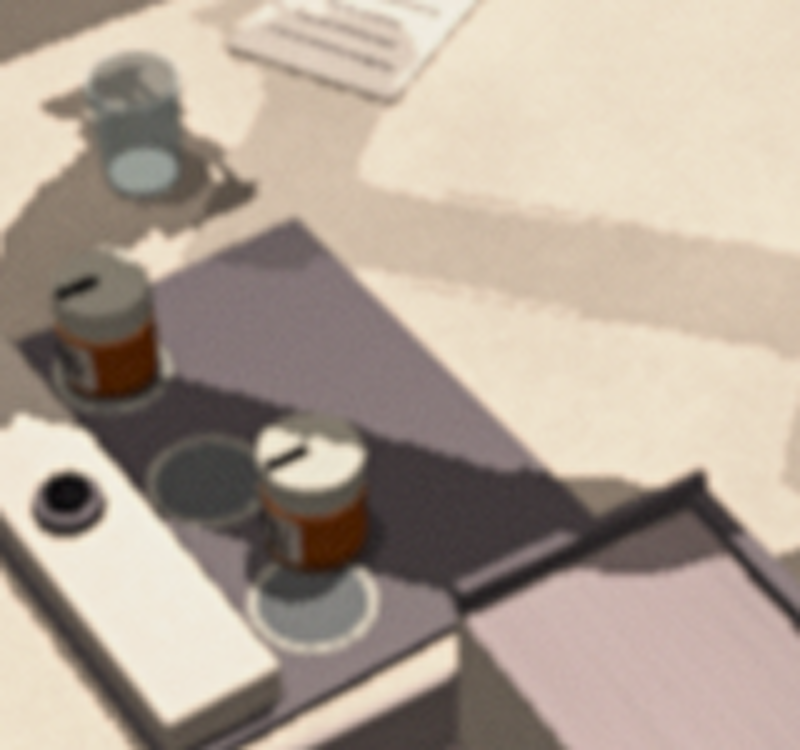

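View pics/e2.png

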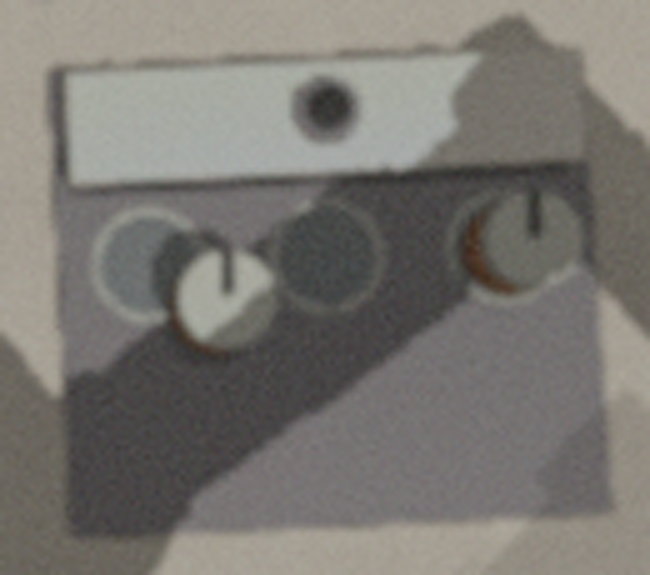

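The knock has happened: jar L was shifted off pad2, and its lid is now at about crop (225,300), between pad2 and pad1. Jar R is on pad0. I'll measure both.

```bash
python3 - <<'E'
from h import *
s=ctrl.snapshot("top"); s2=ctrl.snapshot("scene")
f=lambda U,V:(285+(U+.5)/5-.5,145+(V+.5)/5-.5)
g=lambda U,V:(200+(U+.5)/5-.5,100+(V+.5)/5-.5)
for n,p,q in(("L",(225,299),(311,453)),("R",(532,239),(103,283))):
    a,b=ray(s,*f(*p),.09),ray(s2,*g(*q),.09); print(n,a,b)
    c=(a+b)/2
    cv2.imwrite(f"pics/f{n}.png",np.hstack([rect(s,c,.09),rect(s2,c,.09)]))
# bar ends
for n,p0,p1,q0,q1 in(("L",(228,293),(226,246),(305,451),(268,467)),("R",(535,235),(533,190),(97,281),(58,297))):
  for ss,fn,a,b in((s,f,p0,p1),(s2,g,q0,q1)):
    d=ray(ss,*fn(*b),.09)-ray(ss,*fn(*a),.09); print(n,np.degrees(np.arctan2(d[1],d[0])),np.linalg.norm(d))
E
cd pics; python3 -c "
import cv2,numpy as np
cv2.imwrite('f.png',cv2.resize(np.vstack([cv2.imread('fL.png'),cv2.imread('fR.png')]),(600,600)))"
```

```text
L [ 0.50240863 -0.15319729  0.09      ] [ 0.50257297 -0.15464342  0.09      ]
R [ 0.53698829 -0.35946528  0.09      ] [ 0.53507475 -0.36175408  0.09      ]
L 0.4493189122811997 0.0314809275438169
L -2.352404961678765 0.02588347228256756
R -0.025343610329030618 0.030238663450091165
R -1.077859774770945 0.028557381220528914
```

View pics/f.png

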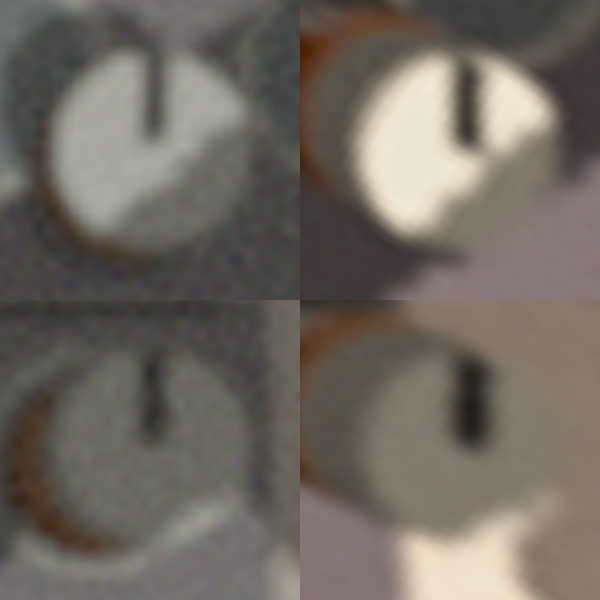

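Both views agree: jar L is at (0.5025, −0.154) with its bar about 1° off, and jar R is centred on pad0 and square within 1–2°. I'll regrip jar L and return it to pad2.

```bash
python3 -c "
from h import *
rel((.5025,-.154,.25,1.1))"
python3 -m handwheel '[[0.02,-0.05,0,0,0,0],[0.045,-0.1,0,0,0,0],[0.07,-0.155,0,0,0,0],[0.095,-0.21,0,0,0,0],[0.12,-0.265,0,0,0,0],[0.145,-0.32,0,0,0,0],[0.17,-0.37,0,0,0,0],[0.19,-0.42,0.02,0,0,0]]' -1
python3 -c "
from h import *
rel((.5025,-.154,.15,1.1),(.5025,-.154,.056,1.1))"
```

```text
t 27.62 tcp [ 0.2926 -0.6256  0.2785] rpy [179.9  -0.    1.2] F [ 0.4 -0.2  0.3] open 0.0073 q [-49.  21.   6.   0. -75. 140.]
(0.5025, -0.154, 0.25, 1.1) -> [ 0.2197 -0.4672  0.0273] [ 0.003 -0.     0.002]
clock: 28.62
tool_pos: [0.4759, -0.1986, 0.2589]
orientation: [179.8, -0.2, 1.4]
force: [0.3, 0.1, -0.6]
opening: 0.0816
t 28.62 tcp [ 0.4759 -0.1986  0.2589] rpy [179.8  -0.2   1.4] F [ 0.3  0.1 -0.6] open 0.0816 q [ -1.   5. -18.   0. -67.  92.]
(0.5025, -0.154, 0.15, 1.1) -> [ 0.0272 -0.0443  0.1089] [ 0.003 -0.004  0.005]
(0.5025, -0.154, 0.056, 1.1) -> [ 0.0268 -0.0446  0.2029] [ 0.003 -0.004  0.005]
```

```bash
python3 -m handwheel '[[0.02,-0.03,0.03,0,0,0],[0.027,-0.044,0.08,0,0,0],[0.027,-0.044,0.105,0,0,0],[0.027,-0.044,0.105,0,0,0],[0.027,-0.044,0.105,0,0,0]]'
python3 -c "
from h import *
rel((.5025,-.154,.15,1.1),(.5025,-.154,.056,1.1))
s=ctrl.snapshot('scene');crop(s,'g1',200,360,100,250,5)"
```

```text
clock: 29.25
tool_pos: [0.5008, -0.1567, 0.1536]
orientation: [179.8, -0.1, 1.3]
force: [0.2, -0.5, 0.4]
opening: 0.0874
t 29.25 tcp [ 0.5008 -0.1567  0.1536] rpy [ 1.798e+02 -1.000e-01  1.300e+00] F [ 0.2 -0.5  0.4] open 0.0874 q [  4.  11. -26.   0. -53.  87.]
(0.5025, -0.154, 0.15, 1.1) -> [ 0.0017 -0.0027  0.0036] [ 0.003 -0.002  0.004]
(0.5025, -0.154, 0.056, 1.1) -> [ 0.0016 -0.0029  0.0976] [ 0.003 -0.002  0.004]
```

View pics/g1.png

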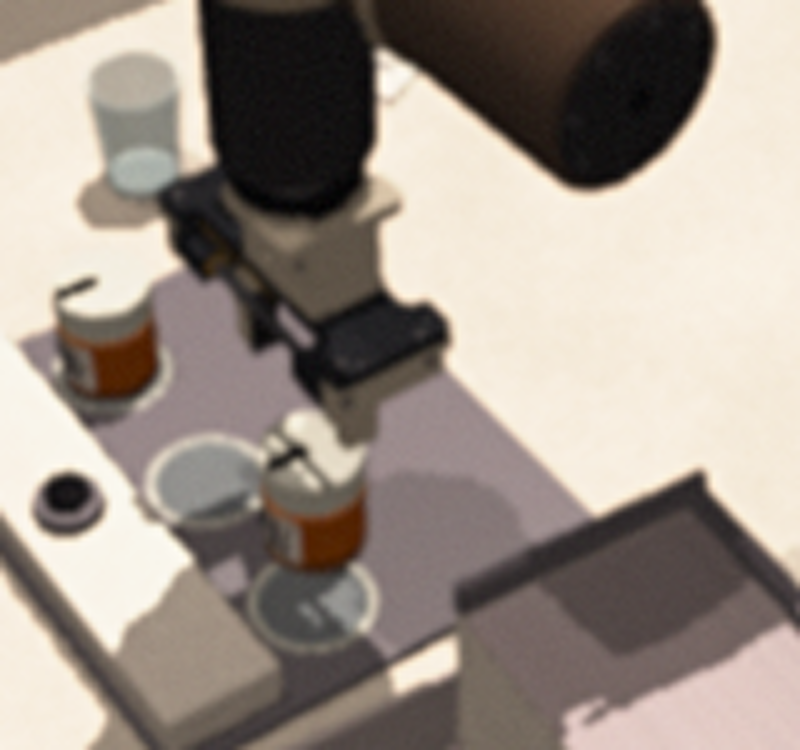

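The gripper is above jar L (crop 315,450). Lower and grip.

```bash
python3 -m handwheel '[[0.0015,-0.003,0.025,0.003,0,0.004],[0.0015,-0.003,0.05,0.003,0,0.004],[0.0015,-0.003,0.075,0.003,0,0.004],[0.0015,-0.003,0.097,0.003,0,0.004],[0.0015,-0.003,0.097,0.003,0,0.004]]'
python3 -m handwheel '[[0,0,0,0,0,0],[0,0,0,0,0,0],[0,0,0,0,0,0],[0,0,0,0,0,0]]' 1
python3 -c "
from h import *
rel((.533,-.111,.075,1.1))"
```

```text
clock: 29.92
tool_pos: [0.5011, -0.1544, 0.0553]
orientation: [-180.0, 0.0, 1.0]
force: [0.4, 0.7, 1.1]
opening: 0.0876
clock: 30.42
tool_pos: [0.5019, -0.1541, 0.0564]
orientation: [-180.0, -0.1, 1.1]
force: [-1.1, 1.4, 6.7]
opening: 0.0656
t 30.43 tcp [ 0.5019 -0.1541  0.0564] rpy [-1.8e+02 -1.0e-01  1.1e+00] F [-1.1  1.4  6.7] open 0.0656 q [  4.  18. -31.  -0. -40.  87.]
(0.533, -0.111, 0.075, 1.1) -> [ 0.0319 -0.0426 -0.0186] [-0.    -0.002 -0.001]
```

```bash
python3 -m handwheel '[[0,0,-0.012,0,0,0],[0.008,-0.01,-0.015,0,0,0],[0.02,-0.028,-0.015,0,0,0],[0.031,-0.043,-0.015,0,0,0],[0.031,-0.043,-0.015,0,0,0],[0.031,-0.043,-0.008,0,0,0],[0.031,-0.043,-0.002,0,0,0],[0.031,-0.043,0.0005,0,0,0]]'
python3 -m handwheel '[[0,0,0,0,0,0]]'
```

```text
clock: 31.42
tool_pos: [0.5309, -0.1108, 0.0561]
orientation: [-180.0, 0.1, 1.1]
force: [-14.9, 9.3, 38.8]
opening: 0.0657
clock: 31.55
tool_pos: [0.5309, -0.1108, 0.0562]
orientation: [-180.0, 0.0, 1.0]
force: [-8.0, 4.3, 16.9]
opening: 0.0658
```

```bash
python3 -m handwheel '[[0,0,-0.0005,0,0,0],[0,0,-0.0005,0,0,0]]'
python3 -m handwheel '[[0,0,0,0,0,0],[0,0,0,0,0,0],[0,0,0,0,0,0],[0,0,-0.02,0,0,0],[0,0,-0.06,0,0,0],[0,0,-0.1,0,0,0],[0,0,-0.14,0,0,0],[0,0,-0.14,0,0,0]]' -1
python3 -c "
from h import *
rel((.6347,-.2345,.2,1.1))
s=ctrl.snapshot('scene');crop(s,'g2',200,360,100,250,5)"
```

```text
clock: 31.8
tool_pos: [0.5309, -0.1108, 0.0562]
orientation: [-180.0, 0.0, 1.0]
force: [-5.4, 4.2, 11.0]
opening: 0.0658
clock: 32.8
tool_pos: [0.5335, -0.1107, 0.1987]
orientation: [-180.0, -0.4, 1.1]
force: [0.3, 0.3, 0.1]
opening: 0.0876
t 32.8 tcp [ 0.5335 -0.1107  0.1987] rpy [-180.    -0.4    1.1] F [0.3 0.3 0.1] open 0.0876 q [  9.  10. -20.   0. -60.  82.]
(0.6347, -0.2345, 0.2, 1.1) -> [ 0.0989  0.1256 -0.0007] [-0.    -0.006 -0.001]
```

View pics/g2.png

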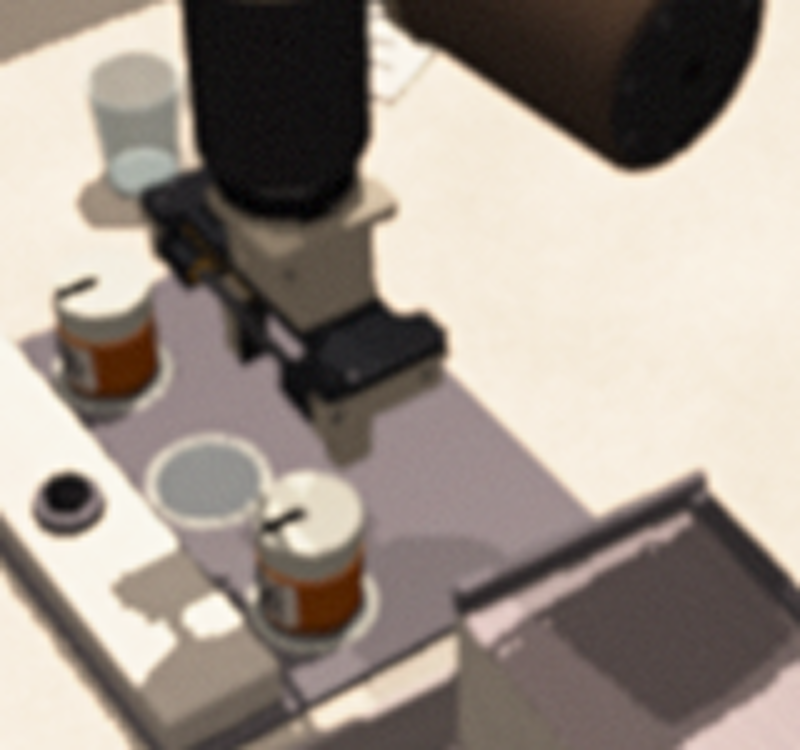

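Jar L is back on pad2. I'll move aside for a clear top view before pressing the key.

```bash
python3 -m handwheel '[[0,-0.04,-0.04,0,0,0],[0,-0.09,-0.07,0,0,0],[0,-0.15,-0.07,0,0,0],[0,-0.21,-0.07,0,0,0],[0,-0.27,-0.07,0,0,0],[0,-0.33,-0.07,0,0,0],[0,-0.39,-0.07,0,0,0],[0,-0.44,-0.07,0,0,0]]' 1
python3 - <<'E'
from h import *
s=ctrl.snapshot("top"); s2=ctrl.snapshot("scene")
rel()
jar(s,(.533,-.111),"k1"); jar(s,(.537,-.36),"k2")
for n,c in(("L",(.5325,-.111)),("R",(.537,-.3604))):
    cv2.imwrite(f"pics/k{n}.png",np.hstack([rect(s,c,.09),rect(s2,c,.09)]))
cv2.imwrite('pics/k.png',cv2.resize(np.vstack([cv2.imread('pics/kL.png'),cv2.imread('pics/kR.png')]),(600,600)))
crop(s,"k3",285,415,145,260,5)
E
```

```text
clock: 33.85
tool_pos: [0.5227, 0.3312, 0.2637]
orientation: [179.9, 0.1, 1.1]
force: [1.5, -0.0, 1.2]
opening: 0.0131
t 33.95 tcp [0.5227 0.3332 0.2627] rpy [1.799e+02 1.000e-01 1.200e+00] F [-0.6 -0.3 -1.2] open 0.0051 q [ 51.  15.  -5.  -0. -70.  41.]
jar c [ 0.5306 -0.1138] ell mm [64.8 69.4] bar angle -1.8 via centroid 4.4 cen [0.0173 0.0013]
jar c [ 0.5278 -0.4236] ell mm [117.6 144.3] bar angle nan via centroid nan cen [nan nan]h.py:33: RuntimeWarning: invalid value encountered in scalar divide
  W=wt.sum(); bx=-(wt*Y).sum()/W/k; by=-(wt*X).sum()/W/k
h.py:34: RuntimeWarning: invalid value encountered in divide
  xs,ys=-Y/k-bx,-X/k-by; C=np.array([[(wt*xs*xs).sum(),(wt*xs*ys).sum()],[0,(wt*ys*ys).sum()]])/W; C[1,0]=C[0,1]
```

View pics/k.png

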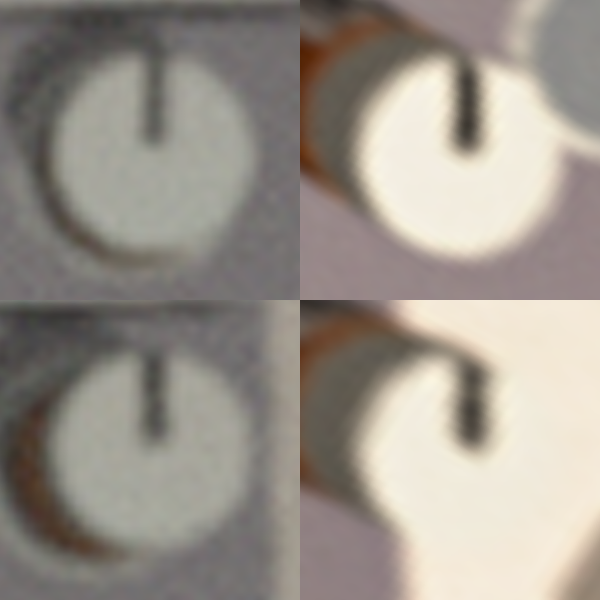

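View pics/k3.png

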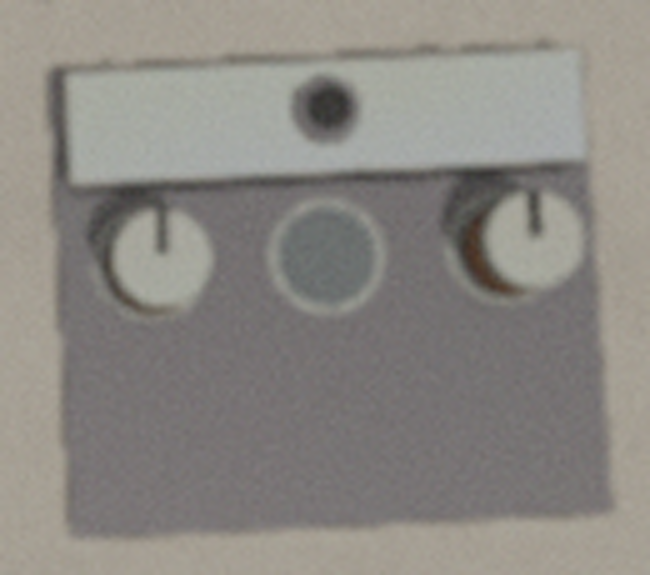

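Both jars sit centred on their pads with their bars parallel to loader x: jar L lid at crop (161,257), jar R at (534,240). The jar finder failed on jar R here because the bright table got into its mask, so I'm relying on the two rectified views instead. Next, a closer look at the key before I press it.

```bash
python3 -c "
from h import *
s=ctrl.snapshot('scene');crop(s,'m1',195,235,185,215,16)
s=ctrl.snapshot('top');crop(s,'m2',333,367,152,182,16)
rel((.55,.1,.26,1.1),(.55,-.1,.26,1.1),(.634,-.2327,.13,1.1))"
```

```text
t 34.05 tcp [0.5227 0.3299 0.2633] rpy [1.799e+02 1.000e-01 1.100e+00] F [ 1.2 -0.3 -1.5] open 0.0014 q [ 50.  15.  -5.  -0. -70.  41.]
(0.55, 0.1, 0.26, 1.1) -> [0.0227 0.2303 0.0037] [0.002 0.002 0.001]
(0.55, -0.1, 0.26, 1.1) -> [0.0188 0.4303 0.0041] [0.002 0.002 0.001]
(0.634, -0.2327, 0.13, 1.1) -> [0.1005 0.5644 0.1342] [0.002 0.002 0.001]
```

View pics/m1.png

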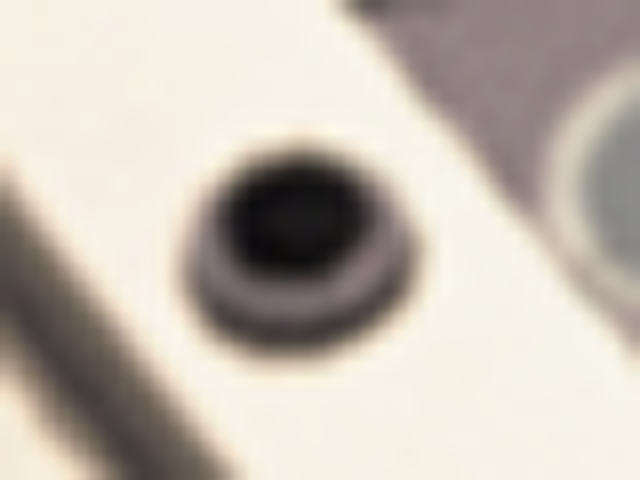

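View pics/m2.png

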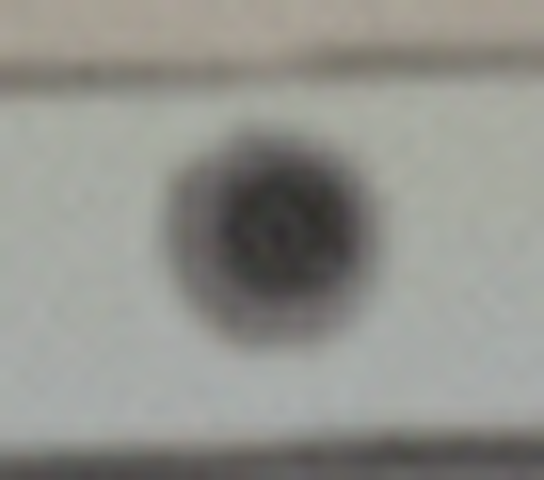

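```bash
python3 -m handwheel '[[0.005,0.06,0,0,0,0],[0.01,0.12,0,0,0,0],[0.02,0.18,0,0,0,0],[0.03,0.24,0,0,0,0],[0.04,0.3,0,0,0,0],[0.05,0.36,0,0,0,0],[0.06,0.42,0,0,0,0],[0.075,0.47,0.01,0,0,0]]' 1
python3 -m handwheel '[[0.01,0.05,0.02,0,0,0],[0.025,0.09,0.05,0,0,0],[0.025,0.094,0.09,0,0,0],[0.025,0.094,0.12,0,0,0],[0.025,0.094,0.125,0,0,0],[0.025,0.094,0.125,0,0,0]]'
python3 -c "
from h import *
rel((.634,-.2327,.1,1.1),(.634,-.2327,.082,1.1))
s=ctrl.snapshot('scene');crop(s,'m3',160,320,100,250,5)"
```

```text
clock: 35.05
tool_pos: [0.6064, -0.1428, 0.2558]
orientation: [-180.0, -0.1, 0.9]
force: [0.5, 0.9, 0.3]
opening: 0.0006
clock: 35.8
tool_pos: [0.6335, -0.2334, 0.1309]
orientation: [-180.0, -0.0, 1.0]
force: [0.0, -0.0, 0.6]
opening: 0.0001
t 35.8 tcp [ 0.6335 -0.2334  0.1309] rpy [-180.   -0.    1.] F [ 0.  -0.   0.6] open 0.0001 q [ -4.  25.  -7.  -0. -57.  95.]
(0.634, -0.2327, 0.1, 1.1) -> [ 0.0005 -0.0007  0.0309] [-0.    -0.    -0.001]
(0.634, -0.2327, 0.082, 1.1) -> [ 0.0005 -0.0007  0.0489] [-0.    -0.    -0.001]
```

View pics/m3.png

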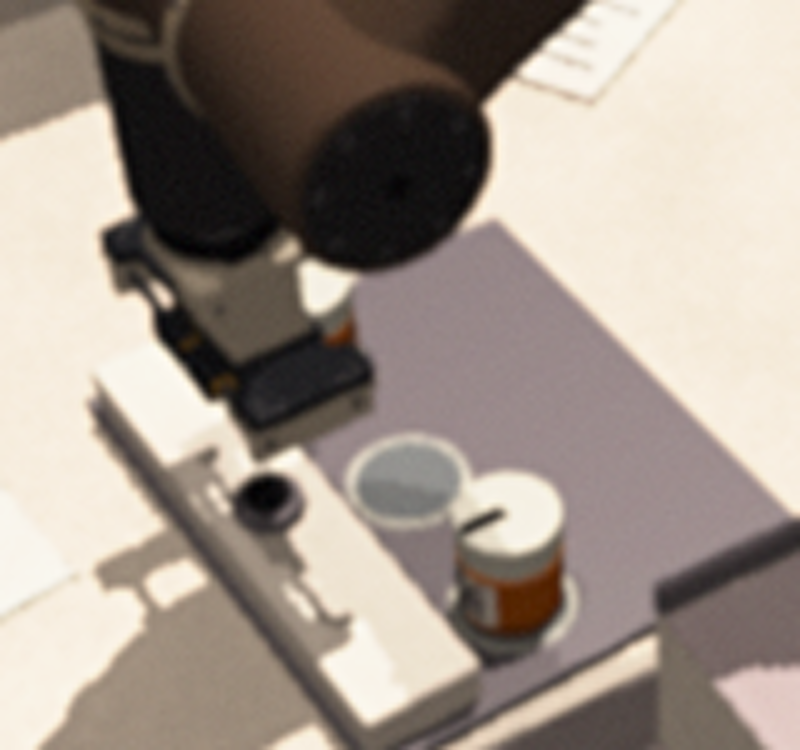

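Aligned above the key (crop 268,498). Lower until contact.

```bash
python3 -m handwheel '[[0.0005,-0.0007,0.02,0,0,0],[0.0005,-0.0007,0.035,0,0,0],[0.0005,-0.0007,0.042,0,0,0],[0.0005,-0.0007,0.045,0,0,0],[0.0005,-0.0007,0.045,0,0,0]]'
python3 -m handwheel '[[0,0,0.002,0,0,0],[0,0,0.004,0,0,0],[0,0,0.004,0,0,0]]'
```

```text
clock: 36.48
tool_pos: [0.6344, -0.2321, 0.0856]
orientation: [-180.0, -0.0, 1.1]
force: [-0.1, -0.3, 0.9]
opening: 0.0009
clock: 36.85
tool_pos: [0.6347, -0.2322, 0.0818]
orientation: [-180.0, -0.1, 1.1]
force: [-0.1, -0.5, 4.2]
opening: 0.0002
```

```bash
python3 -m handwheel '[[0,0,0.002,0,0,0],[0,0,0.004,0,0,0],[0,0,0.004,0,0,0]]'
python3 -m handwheel '[[0,0,0.001,0,0,0],[0,0,0.002,0,0,0],[0,0,0.002,0,0,0]]'
```

```text
clock: 37.22
tool_pos: [0.6347, -0.2322, 0.0783]
orientation: [180.0, -0.1, 1.1]
force: [-0.3, 0.5, 9.0]
opening: 0.0007
clock: 37.6
tool_pos: [0.6348, -0.2322, 0.078]
orientation: [180.0, -0.1, 1.1]
force: [-5.6, 2.5, 20.0]
opening: 0.0005
```

A hard stop at z = 0.078. I'll release in small steps and read the force, to confirm how far the key travelled.

```bash
python3 -m handwheel '[[0,0,0.001,0,0,0],[0,0,0.001,0,0,0]]'
for i in 1 2 3 4 5; do python3 -m handwheel '[[0,0,-0.002,0,0,0],[0,0,-0.002,0,0,0],[0,0,-0.002,0,0,0]]' | egrep 'pos|force'; done
```

```text
clock: 37.85
tool_pos: [0.6348, -0.2322, 0.0779]
orientation: [180.0, -0.1, 1.1]
force: [-7.0, 4.5, 25.2]
opening: 0.0002
tool_pos: [0.6348, -0.2322, 0.0782]
force: [-2.1, 2.1, 14.5]
tool_pos: [0.6347, -0.2322, 0.0786]
force: [1.6, 0.9, 4.3]
tool_pos: [0.6344, -0.2321, 0.0803]
force: [2.7, -2.1, 3.8]
tool_pos: [0.6339, -0.232, 0.0821]
force: [1.9, -1.0, 2.7]
tool_pos: [0.6338, -0.232, 0.084]
force: [0.2, 0.9, 2.0]
```

The spring still pushes back at z = 0.084, so the key travelled at least 6 mm to the stop and was fully pressed. Retreat and make the final check.

```bash
python3 -m handwheel '[[0,0,-0.03,0,0,0],[0,0,-0.08,0,0,0],[0,0,-0.14,0,0,0],[0,0,-0.18,0,0,0],[-0.02,-0.06,-0.18,0,0,0],[-0.05,-0.12,-0.18,0,0,0],[-0.08,-0.18,-0.18,0,0,0],[-0.1,-0.24,-0.18,0,0,0]]'
python3 -m handwheel '[[0,-0.06,0,0,0,0],[0,-0.12,0,0,0,0],[0,-0.18,0,0,0,0],[0,-0.24,0,0,0,0],[0,-0.3,0,0,0,0],[0,-0.3,0,0,0,0],[0,-0.3,0,0,0,0]]'
python3 - <<'E'
from h import *
s=ctrl.snapshot("top"); s2=ctrl.snapshot("scene"); rel()
cv2.imwrite("pics/z2.png",cv2.resize(s2["img"],(800,600)))
crop(s,"z1",140,420,120,280,2.8)
jar(s,(.532,-.112))
E
```

```text
clock: 40.72
tool_pos: [0.5316, -0.0027, 0.264]
orientation: [-180.0, 0.1, 1.0]
force: [0.7, 0.4, 0.5]
opening: 0.0003
clock: 41.6
tool_pos: [0.5275, 0.2959, 0.2637]
orientation: [179.9, 0.1, 1.1]
force: [-0.8, -1.0, -0.9]
opening: 0.0005
t 41.7 tcp [0.5279 0.295  0.2644] rpy [180.   0.   1.] F [-0.7  0.7 -0.4] open 0.0008 q [ 48.  13.  -7.  -0. -70.  43.]
jar c [ 0.5307 -0.1139] ell mm [65.2 69.3] bar angle -2.2 via centroid 4.9 cen [0.0174 0.0015]
```

View pics/z1.png

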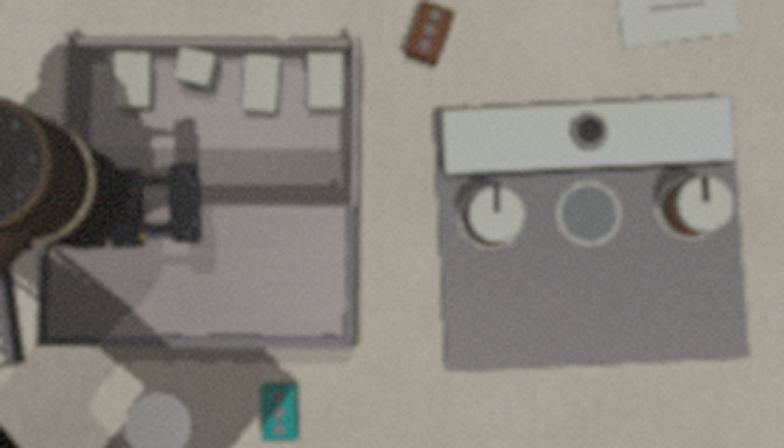

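View pics/z2.png

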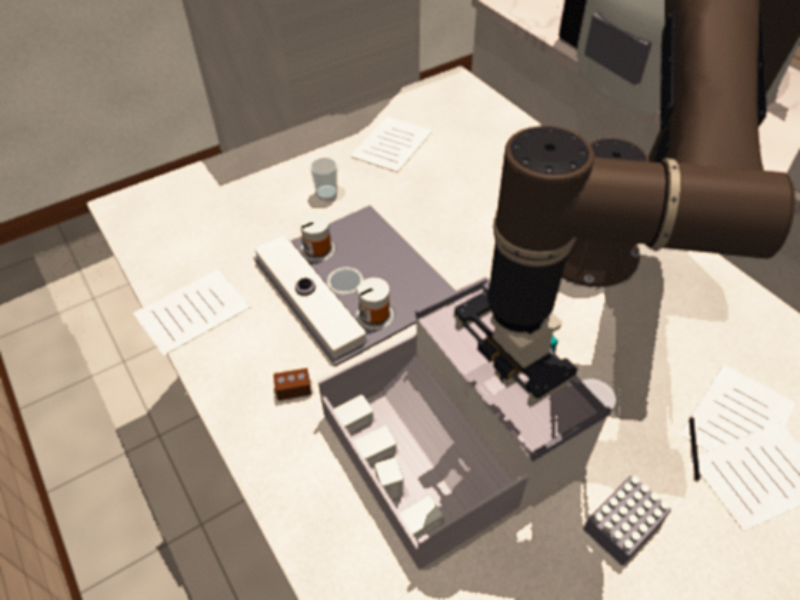

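All four cassettes lie in the chute. The jars are on pad2 and pad0 with their bars towards the reader, and the key is up. The bystanders haven't moved and the gripper is clear of everything, so I'm handing in.

```bash
python3 -c "
from plant import ctrl
print(ctrl.close_job())"
```

```text
the job is handed in; nothing more can be done
None
```

The changeover is done and handed in at about 42 s on the robot's clock; no verdict was reported.

- **Cassettes:** I pushed all four white cassettes over the open edge. The last picture shows all four in the chute. The brown and turquoise blocks were left alone.
- **Jars:** only two were present, and they now stand on pad2 and pad0. Something knocked the pad2 jar off its pad after I first placed it, so I gripped it again and put it back.
- **Start key:** I pressed it to its hard stop. The spring was still pushing back 6 mm above that stop, so it went fully down. I then let go and moved the arm clear.

**Last checks:**
- **Position:** both jars are upright and within about 2–3 mm of their pad centres.
- **Label direction:** both face the reader to within about 3°. For the pad2 jar my two angle estimates disagreed (−2° and +5°, against a target of 1°), but the bar looks square in both camera views.
- **Finder failure:** the automatic jar finder failed on the pad0 jar because the bright table got into its mask. That jar was judged by eye from the corrected camera views instead.
- **Set-down force:** putting the pad2 jar back briefly raised the wrist force to about 39 N on its vertical axis (about 43 N in all). The wrist limit is 120 N.
- **Bystanders:** the tip box, beaker and dish look unmoved in the last picture.

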